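Slide a lidded pot under the bench press and press its lid home

TASK

Close the stoneware pot whose wooden lid still stands proud: set the pot upright in the round nest of the press's sliding carrier, then push the carrier along its rail to the next station, so that it clicks into place under the press head and does not run past it. Then pull the press lever right down until the lid is fully home, and let the lever back up. Leave the pot in the carrier at that station, and leave the other things on the worktop undisturbed.

Things in the scene. Friction and masses are not known exactly. Their poses are not given: they have to be found in the camera images.
- lid_press: Bench lid press: low aluminium rail bed 450 mm long (own y), 135 mm deep, with a grey column and overhanging head at its middle. Origin: centre of the underside, below the ram; own x points from the open front to the column, own y along the rail to the loading end (robot's left), z up. Stations of the carrier: loading y +150 mm, press 0, take-off -150 mm. End blocks (y +-218) are 38 mm high.
- press_centre (a point): Where the nest's floor comes to be in the press station, 41 mm over the worktop. The head above fills own x -68..60, y -76..76 mm, z 139..240 over the worktop (ram rod up to 277); the 60 mm round ram plate hangs at z 127. Column: x 60..122, y -50..50. An upright gripper cannot follow the carrier in here: lean the tool 30 to 45 degrees, wrist back towards the loading end.
- carrier (a joint): Carrier travel along the rail, m: 0 loading station (start), 0.150 press, 0.300 take-off; grows towards the press's own -y. At each station a sprung plunger drops between two ribs on the strip in front of the rail, 8 mm before and after it; passing a rib takes 6 to 11 N, and within about 6 mm of a station the spring draws the carrier in and holds it. Between stations: about 2 N of friction.
- nest (a point): Centre of the floor of the round nest in the carrier (a 110 x 110 x 16 mm dark grey plate); moves with it, axes parallel to the press's. The nest is 67 mm wide, with a 3 mm chamfer, and 9 mm deep: the plate's top is 9 mm above this point, the worktop 41 mm below it. Wall cabinets hang 0.46 m over the worktop beyond x = 0.60 m for y below 0.38 m: keep the arm's wrist clear of them.
- push_face (a point): Middle of the outer face (looking to the press's own +y, away from the head) of the upright steel push plate at the loading end of the carrier; moves with it. The plate is 70 mm wide (along the press's x), 5 mm thick; it stands up to 20 mm above this point, and this point is 64 mm above the worktop.
- lever_grip (a point): Middle of the black round handle bar of the lever, 22 mm thick and 92 mm long, parallel to the press's own y, sticking out to the lever's right side; moves with the lever. The steel lever arm runs 50 mm from this point towards the press's +y.
- lever_hinge (a point): Point on the lever's hinge axis (parallel to the press's y) in line with the handle bar's middle; fixed, 195 mm above the worktop, 120 mm from lever_grip. The bar swings on an arc about it, from 28 degrees above level to 25 degrees below level, on the robot's side of the hinge.
- lever (a joint): Lever angle, rad: 0 raised (start), 0.92 at its lower stop; grows as the handle goes down. Geared to the ram (23 mm down per rad): it meets the proud lid of a pot in the nest at about 0.5, the lid is home at about 0.8 to 0.85. A spring lifts the lever when let go. Pulling takes 5 to 9 N at the handle, up to about 16 N while the lid goes down.
- pot: Round white stoneware pot to be closed: 66 mm across the belly (20 to 48 mm up), 62 mm across the foot, rim 56 mm up, 0.3 kg; origin at the centre of its underside, z up. Its wooden lid, 64 mm across, 12 mm thick, stands 6 mm proud of the rim on a black seal (top 74 mm up); it takes 40 N to press, too stiff for fingers. Stands at the robot's left.
- lid (a joint): How far the pot's lid has gone down, m: 0 standing proud (start), 0.006 fully home; it stays where it is pressed.
- finished_pot: A like pot, its lid already flush: 66 mm across, 68 mm high, at the robot's right; origin at the centre of its underside. Bystander.
- tub: Printed plastic food tub, 72 mm across, 71 mm high, behind the pot. Bystander.
- teaspoon: Steel teaspoon lying on the worktop, 130 mm long. Bystander.
There are look-alikes about, which are no part of the job. What is shaped like the pot but green or turquoise is not meant.

How it is judged (in metres and radians):
On the way, in this order (a step that is already met when the one before it is completed fails the run):
1. the pot stands upright in the carrier's nest, let go, at the loading station, lid still proud (distance between pot and nest below 0.005 m and angle between pot's own z axis and vertical below 0.08 rad and contact force between the fingers and pot below 0.1 N and value of joint carrier below 0.02 m), for 0.2 s.
2. the carrier with the pot rests in the press station (within 3 mm) (value of joint carrier between 0.147 and 0.153 m and distance between pot and nest below 0.005 m), for 0.2 s.
3. the lid is pressed home by the lever (value of joint lid above 0.005 m and value of joint lever above 0.5 rad), for 0.1 s.
At the end, for the whole second after the job is handed in: The lid is at least 5 mm of its 6 mm down, the carrier rests within 3 mm of the press station, the pot stands upright in the nest (centre within 5 mm, tilt under 0.08 rad) and at rest, and the lever is back up (under 0.1 rad) (all of step 2 and value of joint lid above 0.005 m and angle between pot's own z axis and vertical below 0.08 rad and value of joint lever below 0.1 rad and linear speed of pot below 0.01 m/s); the robot touches nothing.
It fails at once if the carrier runs past the press station (value of joint carrier above 0.165 m).
It fails at once if the lid is pressed before the carrier is in the press station (value of joint lid above 0.003 m and value of joint carrier below 0.145 m).
It fails at once if the pot is tipped (angle between pot's own z axis and vertical above 0.5 rad).
It fails at once if a bystander is moved more than 2 cm (distance of any of tub, finished_pot, teaspoon from where it was at the start of the episode above 0.02 m).
It also fails if it takes over 70 s, if anything falls off the work surface, if the arm or the gripper's body presses on something with over 40 N, if the wrist force passes 120 N, or if a joint passes its speed limit or range.

ROBOT

A 6-joint arm with a two-finger parallel gripper is mounted at the origin on a cart in front of the work surface, level with it; the furniture and walls round the work are solid. World frame = base frame: x ahead of the robot, y to its left, z up, the work surface at z = 0. Lengths are in mm, angles in rad, forces in N, time in s.
With the tool pointing down it reaches from about 350 to 875 mm from the base axis. Payload 4.2 kg.
Tool frame: the origin (TCP) lies midway between the tips of the shut fingers; the grasp point (between the pads) lies 19 mm behind it; z points along the fingers, y is the line along which they close (so a half turn about z gives the same grasp; the last joint's range is limited). The gripper opens to 85 mm and grips with 20 to 120 N. Pads are 22 mm wide; open, the fingers measure 114 mm over their backs; the gripper's body (76 mm by 85 mm) begins 54 mm behind the grasp point. The pads swing forward as they close: fully open they stand 13 mm farther back than shut.
Start: joints at [1.481, 0.385, 0.008, 0, -1.194, -0.259], TCP at [213.574, 587.355, 231.312] pointing down, gripper open.
Joint ranges: [-3.14, 3.14], [-1.21, 2.06], [-1.07, 1.41], [-3.16, 2.05], [-2.99, -0.16], [-3.1, 3.1]. Speed limits (rad/s): [2.79, 2.79, 3.14, 3.14, 3.14, 3.14].

INTERFACE

Orientations are given as a unit quaternion [x, y, z, w].
In Python, from bench import arm gives the robot as it stands.
- The arm moves only by the tool send_rows, never from a script. Its argument "targets" is a list of rows, each an object of numbers: "gripper": the gripper command: -1 is fully open, 1 is shut, values between are in proportion; "x", "y", "z": the shift along the tool's x, y, z in cm; "ax", "ay", "az": the turn, a rotation vector about the tool's x, y, z in degrees. A call has 1 to 5 rows; each row shifts and turns the commanded pose from where the row before left it, along the tool's axes as they then stand; what a row does not reach is not made up. A row lasts 1/12 s, in which the tool goes at most 41.7 mm and 7.16 degrees, less where a joint would pass 70% of its speed; a pose out of reach is approached as far as the arm can. A call is refused whole if a number of a shift passes 4.17 or a number of a turn 7.16, either way. A call with a gripper value outside its range is refused whole. The fingers move at their own pace and stop on an object; the grip force is fixed at half the most. Time passes only in rows, so rows that do not move let the fingers close. It gives the time, the measured TCP pose, the force, the opening and the grip force at its end, in the units of the state.
- arm.read_state(): the state, without advancing time (a new reading comes with each control period).
- arm.get_image(name): name is "scene" or "side" or "wrist"; returns (picture, depth): 420x560x3 uint8, red, green, blue; 420x560 float32, mm along the optical axis (not along the pixel's ray), 0 where there is no reading.
- arm.camera_model(name): a dict with "fx", "fy", "cx", "cy" (pixels), "cam_to_world" (4x4, takes a point from camera to world coordinates). Camera axes: x right, y down, z forward; pixel columns grow to the right and rows downward; lengths in mm; the calibration is good to about 2 mm. The wrist camera is an equidistant fisheye: a pixel r from the principal point sees the ray r / f radians off the axis. A picture is of the moment at which its call begins: read the wrist's pose just before it. camera_model takes no time and is no camera call; for the wrist camera it gives the pose at the moment of the call.
- arm.job_done(): hands the job in; it is judged then, once.
Trained networks look in the newest picture that a camera, given by its name, has taken for a name from the list of things; names that differ only in an ending like _2 or _b are one class to them, and where a whole thing is asked for, a point or a joint stands for the part that bears it (a point fixed in the world has none). Each returns a list of dicts, best first, with "score" (0 to 1); they miss things now and then, are a little off and sometimes report something else, mostly with a low value. They report only what shows in the picture. A call takes as long as a camera call. They do not tell look-alikes from the thing itself.
- arm.boxes_of(camera, thing): "rect" ([left, top, width, height] in pixels, round what is visible of it).
The state is a dict: "clock": time; "joints": joint angles; "joint_vel": joint speeds; "joint_efforts": joint torques, N m; "position": TCP position; "ee_rot": TCP orientation; "contact_force": force on the tool from outside, world axes, zero at the start; "wrist_torque": the same for the moment, N m; "gripper_width": finger opening in mm; "grasp_force": force on a finger pad.
Only numpy, scipy, OpenCV 4.12 (cv2) and the standard library are available. Lean on these libraries where they do the work, as an engineer would, in place of code of your own. Each camera call takes 0.05 s, during which the arm holds its last target. There are 200 camera calls.

## Working session

There is one attempt and no reset: what is moved stays moved. The work goes in short steps, Python scripts to look and compute and a tool call to move; the robot and the scene stay as the last step left them, time stands still between calls to the robot, and variables do not carry over. Pictures are saved under pics/ and viewed, at most 10 in all, crops included, and the job is handed in when it is done.

Besides the shell and the picture viewer there is one more tool, called after "Call:" as a command line: name --argument value ..., lists and objects as JSON in quotes. send_rows: Moves the arm, as the interface text tells. Its arguments: {"type":"object","properties":{"targets":{"type":"array"}},"required":["targets"]}

```bash
mkdir -p pics; ls; cat > h.py <<'E'
import numpy as np, cv2
from scipy.spatial.transform import Rotation as R
from bench import arm
def cloud(name, depth, m=None):
    m = m or arm.camera_model(name)
    v,u=np.indices(depth.shape)
    x=(u-m['cx'])/m['fx']; y=(v-m['cy'])/m['fy']
    P=np.stack([x*depth,y*depth,depth],-1)
    T=np.array(m['cam_to_world'])
    W=P@T[:3,:3].T+T[:3,3]
    W[depth<=0]=np.nan
    return W
def save(name,img): cv2.imwrite('pics/'+name+'.png',img[...,::-1])
E
python3 - <<'E'
from h import *
s=arm.read_state(); print(s)
for n in('scene','side'):
    im,d=arm.get_image(n); save(n+'0',im); np.save(n+'0.npy',d)
    np.save(n+'0c.npy',cloud(n,d))
    for t in('pot','nest','push_face','lever_grip','finished_pot','tub','teaspoon','lid_press'):
        print(n,t,[(round(b['score'],2),[int(q) for q in b['rect']]) for b in arm.boxes_of(n,t)])
E
```

```text
pics
{'clock': 0.0, 'joints': array([ 1.48060184e+00,  3.85532448e-01,  6.61362394e-03, -5.22482947e-04,
       -1.19398169e+00, -2.58629252e-01]), 'joint_vel': array([-8.22284935e-04,  4.75858168e-05, -8.10820778e-05,  9.34671654e-04,
       -1.05279701e-03, -6.06374622e-05]), 'joint_efforts': array([-6.08408627e-04, -3.92285013e+01,  1.88403726e+01,  4.18639228e+00,
       -4.55453672e-03, -8.45890526e-06]), 'position': array([213.37890156, 586.82023945, 230.22786912]), 'ee_rot': array([ 9.84811463e-01, -1.73623778e-01, -1.53451419e-04,  1.06878983e-03]), 'contact_force': array([-0.32414488,  0.31258163, -0.24606825]), 'wrist_torque': array([0.00915761, 0.01356067, 0.00572557]), 'grasp_force': 0.0, 'gripper_width': 85.59732680769201}
scene pot [(0.83, [203, 223, 13, 19]), (0.69, [206, 177, 13, 20]), (0.5, [188, 194, 21, 25])]
scene nest [(0.67, [244, 221, 19, 28]), (0.46, [245, 180, 19, 20])]
scene push_face [(0.89, [238, 224, 29, 27])]
scene lever_grip [(0.83, [285, 228, 26, 30])]
scene finished_pot [(0.61, [357, 275, 19, 20])]
scene tub [(0.68, [244, 181, 16, 17])]
scene teaspoon [(0.59, [162, 199, 22, 12])]
scene lid_press [(0.32, [240, 220, 25, 28])]
side pot [(0.95, [222, 292, 21, 30]), (0.95, [300, 275, 14, 22]), (0.71, [264, 294, 17, 28])]
side nest [(0.65, [281, 231, 33, 25])]
side push_face []
side lever_grip [(0.45, [323, 156, 21, 17])]
side finished_pot [(0.74, [268, 153, 74, 115]), (0.42, [303, 164, 13, 8])]
side tub [(0.67, [206, 257, 22, 26]), (0.62, [276, 227, 38, 29]), (0.33, [321, 156, 22, 18])]
side teaspoon [(0.66, [257, 335, 35, 20]), (0.28, [302, 164, 12, 7])]
side lid_press [(0.97, [270, 155, 72, 111])]
```

```bash
python3 - <<'E'
import cv2,numpy as np
a=cv2.imread('pics/scene0.png')[160:310,150:390]; b=cv2.imread('pics/side0.png')[140:370,190:370]
a=cv2.resize(a,None,fx=3.3,fy=3.3,interpolation=cv2.INTER_CUBIC); b=cv2.resize(b,None,fx=2.6,fy=2.6,interpolation=cv2.INTER_CUBIC)
cv2.imwrite('pics/a.png',a);cv2.imwrite('pics/b.png',b); print(a.shape,b.shape)
for n,L in(('scene',[(203,223,13,19),(206,177,13,20),(188,194,21,25),(244,221,19,28),(238,224,29,27),(285,228,26,30),(357,275,19,20),(244,181,16,17),(162,199,22,12)]),('side',[(222,292,21,30),(300,275,14,22),(264,294,17,28),(281,231,33,25),(323,156,21,17),(206,257,22,26),(257,335,35,20)])):
    c=np.load(n+'0c.npy')
    for x,y,w,h in L: print(n,(x,y,w,h),np.nanmedian(c[y+h//4:y+3*h//4+1,x+w//4:x+3*w//4+1].reshape(-1,3),0).round(),'zmax',np.nanmax(c[y:y+h,x:x+w,2]).round())
E
```

```text
(495, 792, 3) (598, 468, 3)
scene (203, 223, 13, 19) [369. 197.  61.] zmax 85.0
scene (206, 177, 13, 20) [571. 396.  69.] zmax 84.0
scene (188, 194, 21, 25) [447. 354.  65.] zmax 86.0
scene (244, 221, 19, 28) [490.  56.  46.] zmax 238.0
scene (238, 224, 29, 27) [477.  50.  46.] zmax 238.0
scene (285, 228, 26, 30) [ 476. -204.  213.] zmax 268.0
scene (357, 275, 19, 20) [ 566. -466.   65.] zmax 77.0
scene (244, 181, 16, 17) [690. 252.  61.] zmax 77.0
scene (162, 199, 22, 12) [412. 507.  -0.] zmax 13.0
side (222, 292, 21, 30) [582. 434.  69.] zmax 79.0
side (300, 275, 14, 22) [378. 258.  58.] zmax 77.0
side (264, 294, 17, 28) [454. 399.  70.] zmax 80.0
side (281, 231, 33, 25) [477.  42.  43.] zmax 87.0
side (323, 156, 21, 17) [ 504. -591.    0.] zmax 263.0
side (206, 257, 22, 26) [708. 290.  66.] zmax 77.0
side (257, 335, 35, 20) [417. 488.  -1.] zmax 14.0
```

View pics/a.png

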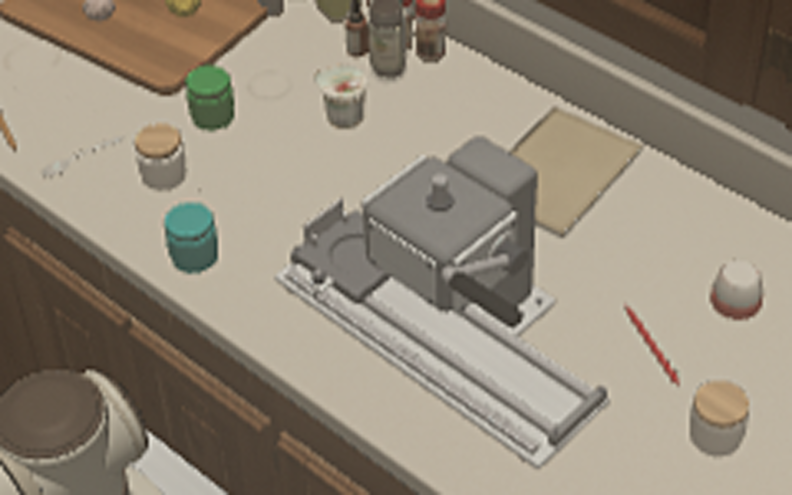

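View pics/b.png

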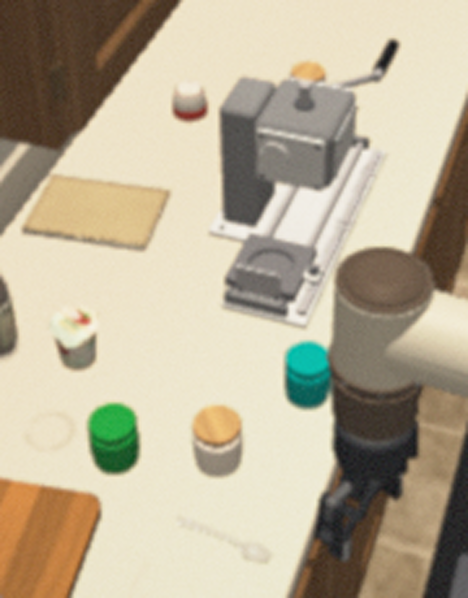

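The white pot to be closed has a wooden lid and is at scene px (198,207) and side px (273,308). The things it could be taken for are the green one at scene (213,188), the turquoise one at scene (208,232), the finished pot at scene (367,286), the tub at scene (253,189), and an overturned white/red cup at scene (373,247). The press is rotated, with its carrier at scene (254,236).

```bash
python3 - <<'E'
from h import *
for n,box in(('scene',(180,185,36,40)),('side',(255,285,36,45))):
    c=np.load(n+'0c.npy'); im=cv2.imread(f'pics/{n}0.png')[...,::-1].astype(int)
    x,y,w,h=box; C=c[y:y+h,x:x+w].reshape(-1,3); I=im[y:y+h,x:x+w].reshape(-1,3)
    # lid: ray-plane intersect at z=74 to avoid depth noise
    T=np.array(arm.camera_model(n)['cam_to_world']); o=T[:3,3]
    k=(C[:,2]>50)&(I[:,0]-I[:,2]>45)
    r=C[k]-o; P=o+r*((72-o[2])/r[:,2])[:,None]
    print(n,'cam',o.round(),'lid px',k.sum(),'z',np.median(C[k,2]),'range',P.min(0).round(),P.max(0).round(),'mid',((P.min(0)+P.max(0))/2).round(1),'mean',P.mean(0).round(1))
    A=c.reshape(-1,3)
    k=(A[:,2]>225)&(A[:,2]<252)&(A[:,0]>380)&(A[:,0]<800)&(abs(A[:,1]+100)<250)
    rect=cv2.minAreaRect(A[k,:2].astype(np.float32)); print(' head+col top',k.sum(),np.median(A[k,2]).round(1),rect)
    k=(A[:,2]>42)&(A[:,2]<62)&(A[:,0]>380)&(A[:,0]<640)&(abs(A[:,1]-30)<120)
    print(' plate',k.sum(),np.median(A[k,2]).round(1),cv2.minAreaRect(A[k,:2].astype(np.float32)))
    k=(A[:,2]>5)&(A[:,2]<45)&(A[:,0]>350)&(A[:,0]<640)&(A[:,1]<120)&(A[:,1]>-420)
    print(' bed',k.sum(),cv2.minAreaRect(A[k,:2].astype(np.float32)))
E
```

```text
scene cam [ -514. -1016.  1581.] lid px 102 z 72.09315178112342 range [425. 339.  72.] [487. 398.  72.] mid [456.3 368.8  72. ] mean [456.4 368.   72. ]
 head+col top 1257 237.3 ((502.58636474609375, -178.79859924316406), (286.84368896484375, 201.69093322753906), 79.59392547607422)
 plate 341 48.8 ((472.9908447265625, 44.05064010620117), (146.23919677734375, 101.56686401367188), 60.47518539428711)
 bed 2807 ((495.0443115234375, -152.24951171875), (288.9251403808594, 535.9390258789062), 0.1323338747024536)
side cam [  68. 1337. 1279.] lid px 250 z 71.3150804036145 range [424. 348.  72.] [488. 414.  72.] mid [456.  381.1  72. ] mean [456.  381.9  72. ]
 head+col top 983 234.8 ((503.3376770019531, -171.88717651367188), (291.119140625, 199.695068359375), 79.269287109375)
 plate 467 47.4 ((505.05133056640625, 10.139114379882812), (144.15255737304688, 220.67958068847656), 21.191987991333008)
 bed 1945 ((497.7474670410156, -121.52664184570312), (484.3514404296875, 250.9661865234375), 86.69771575927734)
```

Call:
send_rows --targets '[{"z": -2.5, "gripper": -1}, {"z": -2.5, "x": 2, "y": 1, "gripper": -1}, {"x": 3.2, "y": 2.3, "z": -0.9, "gripper": -1}, {"x": 3.2, "y": 2.3, "z": -0.9, "gripper": -1}, {"x": 3.2, "y": 2.3, "z": -0.9, "gripper": -1}]'

```text
$.targets[0]: bad value
```

Call:
send_rows --targets '[{"x": 3.2, "y": 2.3, "z": -0.5, "gripper": -1}, {"x": 3.2, "y": 2.3, "z": -0.5, "gripper": -1}, {"x": 3.2, "y": 2.3, "gripper": -1}, {"x": 3.2, "y": 2.3, "gripper": -1}, {"x": 3.2, "y": 2.3, "gripper": -1}]'

```text
$.targets[0]: bad value
```

Call:
send_rows --targets '[{"x": 3.2, "y": 2.3, "gripper": -1}, {"x": 3.2, "y": 2.3, "gripper": -1}, {"x": 1.0, "y": 1.3, "gripper": -1}, {"gripper": -1}, {"gripper": -1}]'

```text
$.targets[0]: bad value
```

```bash
cat >> h.py <<'E'
def wcloud(depth,m):
    v,u=np.indices(depth.shape)
    x=(u-m['cx']); y=(v-m['cy']); r=np.hypot(x,y)+1e-9; th=r/m['fx']; t=np.tan(np.minimum(th,1.5))
    P=np.stack([x/r*t*depth,y/r*t*depth,depth],-1); T=np.array(m['cam_to_world'])
    W=P@T[:3,:3].T+T[:3,3]; W[(depth<=0)|(th>1.4)]=np.nan
    return W
def wproj(W,m):
    T=np.array(m['cam_to_world']); p=(np.atleast_2d(W)-T[:3,3])@T[:3,:3]
    r=np.hypot(p[:,0],p[:,1]); th=np.arctan2(r,p[:,2])
    return np.c_[m['cx']+m['fx']*th*p[:,0]/r, m['cy']+m['fy']*th*p[:,1]/r]
def snap(tag):
    m=arm.camera_model('wrist'); im,d=arm.get_image('wrist'); save(tag,im); c=wcloud(d,m); np.savez(tag+'.npz',c=c,im=im,d=d); return im,d,c,m
E
python3 - <<'E'
from h import *
s=arm.read_state(); print(s['clock'],s['position'],s['ee_rot'])
im,d,c,m=snap('w1'); print(m['fx'],m['cx'],m['cy'],np.array(m['cam_to_world']).round(3))
for t in('pot','nest','push_face','lever_grip','tub'):
    for b in arm.boxes_of('wrist',t):
        x,y,w,h=[int(q) for q in b['rect']]
        print(t,round(b['score'],2),(x,y,w,h),np.nanmedian(c[y+h//4:y+3*h//4+1,x+w//4:x+3*w//4+1].reshape(-1,3),0).round())
E
```

```text
0.9 [213.56164235 587.37476423 231.32319296] [ 9.84831438e-01 -1.73513795e-01 -1.84000165e-05 -2.71344422e-05]
325.19226210127806 277.9287367012658 207.08992454753712 [[-3.42000e-01 -8.91000e-01 -3.00000e-01  2.89008e+02]
 [-9.40000e-01  3.24000e-01  1.09000e-01  5.59134e+02]
 [ 0.00000e+00  3.19000e-01 -9.48000e-01  3.74332e+02]
 [ 0.00000e+00  0.00000e+00  0.00000e+00  1.00000e+00]]
```

View pics/w1.png

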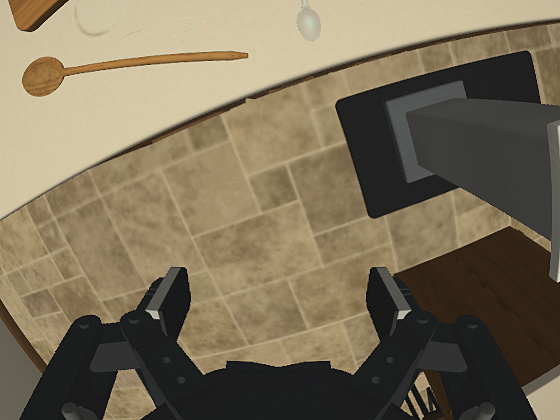

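Call:
send_rows --targets '[{"x": 0, "y": 0, "z": -2.5, "ax": 0, "ay": 0, "az": 0, "gripper": -1}, {"x": 2, "y": 1, "z": -2.5, "ax": 0, "ay": 0, "az": 0, "gripper": -1}, {"x": 3.2, "y": 2.3, "z": -0.9, "ax": 0, "ay": 0, "az": 0, "gripper": -1}, {"x": 3.2, "y": 2.3, "z": -0.9, "ax": 0, "ay": 0, "az": 0, "gripper": -1}, {"x": 3.2, "y": 2.3, "z": -0.9, "ax": 0, "ay": 0, "az": 0, "gripper": -1}]'

```text
clock: 1.62
position: [296.0, 472.4, 308.9]
ee_rot: [0.985, -0.173, 0.0, -0.0]
contact_force: [0.4, -0.0, -0.3]
gripper_width: 85.6
grasp_force: 0.0
```

Call:
send_rows --targets '[{"x": 3.2, "y": 2.3, "z": -0.5, "ax": 0, "ay": 0, "az": 0, "gripper": -1}, {"x": 3.2, "y": 2.3, "z": -0.5, "ax": 0, "ay": 0, "az": 0, "gripper": -1}, {"x": 3.2, "y": 2.3, "z": 0, "ax": 0, "ay": 0, "az": 0, "gripper": -1}, {"x": 3.2, "y": 2.3, "z": 0, "ax": 0, "ay": 0, "az": 0, "gripper": -1}, {"x": 3.2, "y": 2.3, "z": 0, "ax": 0, "ay": 0, "az": 0, "gripper": -1}]'

```text
clock: 2.03
position: [407.3, 309.0, 318.8]
ee_rot: [0.985, -0.173, 0.0, -0.001]
contact_force: [0.0, -0.0, 0.3]
gripper_width: 85.3
grasp_force: 0.0
```

Call:
send_rows --targets '[{"x": 3.2, "y": 2.3, "z": 0, "ax": 0, "ay": 0, "az": 0, "gripper": -1}, {"x": 3.2, "y": 2.3, "z": 0, "ax": 0, "ay": 0, "az": 0, "gripper": -1}, {"x": 1, "y": 1.3, "z": 0, "ax": 0, "ay": 0, "az": 0, "gripper": -1}, {"x": 0, "y": 0, "z": 0, "ax": 0, "ay": 0, "az": 0, "gripper": -1}, {"x": 0, "y": 0, "z": 0, "ax": 0, "ay": 0, "az": 0, "gripper": -1}]'

```text
clock: 2.45
position: [456.3, 229.3, 318.4]
ee_rot: [0.985, -0.175, 0.0, -0.0]
contact_force: [-0.1, 1.0, -0.6]
gripper_width: 85.2
grasp_force: 0.0
```

```bash
python3 - <<'E'
from h import *
s=arm.read_state(); print(s['clock'],s['position'],s['ee_rot'])
im,d,c,m=snap('w2')
for t in('pot','nest','push_face','lever_grip'):
    for b in arm.boxes_of('wrist',t):
        x,y,w,h=[int(q) for q in b['rect']]
        print(t,round(b['score'],2),(x,y,w,h),np.nanmedian(c[y+h//4:y+3*h//4+1,x+w//4:x+3*w//4+1].reshape(-1,3),0).round())
E
```

```text
2.45 [456.28382151 229.25071265 318.42868786] [ 9.84645795e-01 -1.74564061e-01  3.47586140e-05 -2.14567463e-04]
pot 0.9 (153, 170, 56, 63) [460. 360.  74.]
pot 0.8 (92, 104, 63, 47) [579. 395.  74.]
pot 0.65 (273, 186, 51, 57) [392. 225.  75.]
nest 0.92 (353, 47, 97, 108) [483.  45.  42.]
push_face 0.97 (353, 47, 96, 103) [487.  44.  42.]
```

View pics/w2.png

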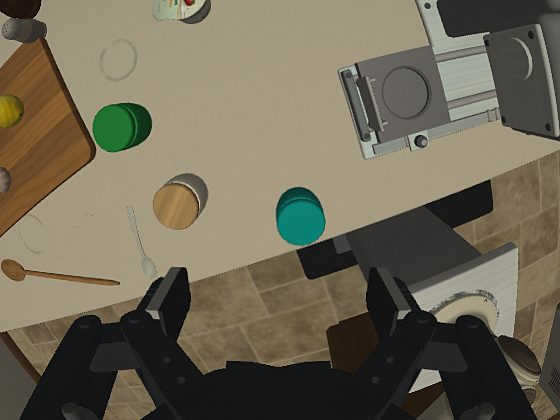

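The wooden-lidded pot is at (177,205), the turquoise one at (300,217), the green one at (120,128) and the nest at (407,93) with its push plate at (370,103).

```bash
cat >> h.py <<'E'
def onplane(pix,m,z):
    pix=np.asarray(pix,float).reshape(-1,2); x=pix[:,0]-m['cx']; y=pix[:,1]-m['cy']; r=np.hypot(x,y); th=r/m['fx']
    D=np.c_[np.sin(th)*x/r,np.sin(th)*y/r,np.cos(th)]; T=np.array(m['cam_to_world']); D=D@T[:3,:3].T; o=T[:3,3]
    return o+D*((z-o[2])/D[:,2])[:,None]
def wood(im):
    h=cv2.cvtColor(im,cv2.COLOR_RGB2HSV); return ((h[...,0]>8)&(h[...,0]<22)&(h[...,1]>85)).astype(np.uint8)
E
python3 - <<'E'
from h import *
m=arm.camera_model('wrist'); Z=np.load('w2.npz'); c=Z['c'];im=Z['im']
k=np.zeros(im.shape[:2],np.uint8); k[165:245,145:215]=wood(im)[165:245,145:215]
k=cv2.morphologyEx(k,cv2.MORPH_OPEN,np.ones((3,3),np.uint8))
ct=max(cv2.findContours(k,0,cv2.CHAIN_APPROX_NONE)[0],key=cv2.contourArea)[:,0]
P=onplane(ct,m,74); print('lid',cv2.minEnclosingCircle(P[:,:2].astype(np.float32)),'z',np.nanmedian(c[k>0][:,2]))
e=cv2.fitEllipse(P[:,:2].astype(np.float32));print(e)
# carrier plate
A=c.reshape(-1,3); near=(abs(A[:,0]-490)<110)&(abs(A[:,1]-45)<110)
for lo,hi in((46.5,53),(38,45),(75,90)):
    M=((A[:,2]>lo)&(A[:,2]<hi)&near).reshape(420,560).astype(np.uint8)
    M=cv2.morphologyEx(M,cv2.MORPH_OPEN,np.ones((3,3),np.uint8))
    cs=sorted(cv2.findContours(M,0,cv2.CHAIN_APPROX_NONE)[0],key=cv2.contourArea)[::-1][:3]
    for q in cs:
        if len(q)<8: continue
        mm=np.zeros_like(M); cv2.drawContours(mm,[q],-1,1,-1); W=A[(mm*M).ravel()>0]
        print((lo,hi),len(W),'z',np.median(W[:,2]).round(1),cv2.minAreaRect(W[:,:2].astype(np.float32)),'px',q[:,0].min(0),q[:,0].max(0))
# nest circle: floor boundary fit
g=cv2.cvtColor(im,cv2.COLOR_RGB2GRAY)
crop=cv2.resize(im[30:170,330:560],None,fx=3.4,fy=3.4,interpolation=cv2.INTER_CUBIC); save('w2c',crop)
E
```

```text
lid ((454.8788757324219, 372.6176452636719), 32.52226257324219) z 74.35964207057486
((454.76025390625, 372.4902648925781), (61.4205322265625, 63.98029708862305), 28.172042846679688)
(46.5, 53) 4158 z 50.4 ((481.0935363769531, 36.13964080810547), (111.75895690917969, 132.59576416015625), 88.84133911132812) px [357  45] [450 150]
(38, 45) 1728 z 41.5 ((492.43670654296875, 34.64780044555664), (64.60457611083984, 65.3736572265625), 74.04668426513672) px [383  68] [427 116]
(38, 45) 38 z 40.4 ((536.8272705078125, 102.91797637939453), (7.960723400115967, 8.156003952026367), 73.53807830810547) px [345  71] [351  77]
(38, 45) 36 z 39.0 ((525.0210571289062, 102.73760223388672), (8.31542682647705, 6.694917678833008), 71.71869659423828) px [348  80] [354  85]
(75, 90) 313 z 83.5 ((493.02691650390625, 93.93650817871094), (6.052324295043945, 67.58897399902344), 88.34493255615234) px [364  77] [383 131]
```

View pics/w2c.png

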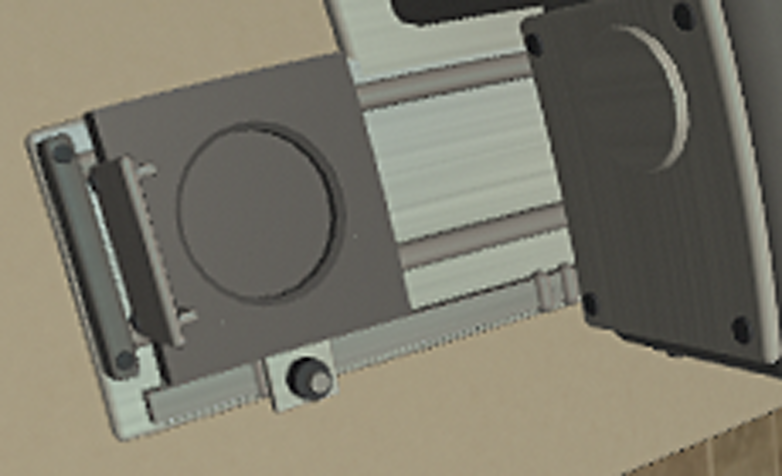

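The crop shows the grey carrier with its round nest (about (260,212)), the push plate on its left edge (about (140,250)) and the head to the right. The plunger is on the front strip. Next I turn the tool to about 65° yaw so the camera faces away from the head, and descend partway.

Call:
send_rows --targets '[{"x": 0, "y": 0, "z": 1.2, "ax": 0, "ay": 0, "az": -7.1, "gripper": -1}, {"x": 0, "y": 0, "z": 1.2, "ax": 0, "ay": 0, "az": -7.1, "gripper": -1}, {"x": 0, "y": 0, "z": 1.2, "ax": 0, "ay": 0, "az": -7.1, "gripper": -1}, {"x": 0, "y": 0, "z": 1.2, "ax": 0, "ay": 0, "az": -7.1, "gripper": -1}, {"x": 0, "y": 0, "z": 1.2, "ax": 0, "ay": 0, "az": -7.1, "gripper": -1}]'

```text
clock: 3.12
position: [455.6, 230.9, 257.8]
ee_rot: [0.99, 0.139, 0.0, -0.0]
contact_force: [-0.2, 0.1, -0.3]
gripper_width: 85.4
grasp_force: 0.0
```

Call:
send_rows --targets '[{"x": 0, "y": 0, "z": 1.2, "ax": 0, "ay": 0, "az": -7.1, "gripper": -1}, {"x": 0, "y": 0, "z": 1.2, "ax": 0, "ay": 0, "az": -7.1, "gripper": -1}, {"x": 0, "y": 0, "z": 1.2, "ax": 0, "ay": 0, "az": -7.1, "gripper": -1}, {"x": 0, "y": 0, "z": 1.2, "ax": 0, "ay": 0, "az": -7.1, "gripper": -1}, {"x": 0, "y": 0, "z": 1.2, "ax": 0, "ay": 0, "az": -7.1, "gripper": -1}]'

```text
clock: 3.53
position: [455.7, 231.0, 197.8]
ee_rot: [0.901, 0.434, 0.0, -0.0]
contact_force: [-1.0, 1.8, 1.0]
gripper_width: 85.4
grasp_force: 0.0
```

Call:
send_rows --targets '[{"x": 0, "y": 0, "z": 0, "ax": 0, "ay": 0, "az": -7.1, "gripper": -1}, {"x": 0, "y": 0, "z": 0, "ax": 0, "ay": 0, "az": -6.9, "gripper": -1}, {"x": 0, "y": 0, "z": 0, "ax": 0, "ay": 0, "az": 0, "gripper": -1}]'

```text
clock: 3.78
position: [455.7, 230.8, 198.0]
ee_rot: [0.842, 0.539, -0.0, 0.0]
contact_force: [-0.8, 0.0, -0.3]
gripper_width: 84.9
grasp_force: 0.0
```

```bash
cat >> h.py <<'E'
def st():
    s=arm.read_state(); Rm=R.from_quat(s['ee_rot']); M=Rm.as_matrix()
    print('t',round(s['clock'],2),'pos',s['position'].round(1),'z',M[:,2].round(3),'a',np.degrees(np.arctan2(M[1,0],M[0,0])).round(1),'q',s['joints'].round(2),'F',s['contact_force'].round(1),'w',round(s['gripper_width'],1),'gf',round(s['grasp_force'],1))
    return s,M
def to(target):
    s,M=st(); print('to',target,'tool cm',((np.array(target)-s['position'])@M/10).round(2))
E
python3 - <<'E'
from h import *
to([455,372.5,120])
Z=np.load('w2.npz'); c=Z['c']; A=c
# saved view: recompute with depth-based plane points
near=(np.hypot(A[...,0]-490,A[...,1]-36)<75)
T=((A[...,2]>48.8)&(A[...,2]<54)&near).astype(np.uint8)
H=(near&(A[...,2]<48.8)&(np.hypot(A[...,0]-492,A[...,1]-35)<45)).astype(np.uint8)
H=cv2.morphologyEx(H,cv2.MORPH_OPEN,np.ones((3,3),np.uint8))
ct=max(cv2.findContours(H,0,cv2.CHAIN_APPROX_NONE)[0],key=cv2.contourArea)
print(cv2.fitEllipse(ct))
P=A[cv2.dilate(H,np.ones((3,3)))-H>0]; P=P[(P[:,2]>48.8)&(np.hypot(P[:,0]-492,P[:,1]-35)<45)]
from scipy.optimize import least_squares
f=least_squares(lambda p:np.hypot(P[:,0]-p[0],P[:,1]-p[1])-p[2],[492,35,35],loss='soft_l1'); print('nest',f.x,len(P))
# yaw from carrier front/back edges and rails: push plate top
# bed: z 5..30 front edge
Q=A.reshape(-1,3); B=Q[(Q[:,2]>72)&(Q[:,2]<92)&(abs(Q[:,0]-493)<50)&(abs(Q[:,1]-93)<20)]
print('pushplate top',len(B),B.mean(0).round(1),np.polyfit(B[:,0],B[:,1],1))
for lo,hi in((5,20),):
    E=Q[(Q[:,2]>4)&(Q[:,2]<60)&(Q[:,1]<110)&(Q[:,1]>-60)&(Q[:,0]>400)&(Q[:,0]<600)]
    ys=np.arange(-30,105,6); fr=[[y,E[abs(E[:,1]-y)<3][:,0].min()] for y in ys if (abs(E[:,1]-y)<3).sum()>5]
    print(np.array(fr).round(0).tolist())
E
```

```text
t 3.78 pos [455.7 230.8 198. ] z [-0. -0. -1.] a 65.2 q [ 0.79  0.22 -0.32  0.   -1.03  1.92] F [-0.8  0.  -0.3] w 84.9 gf 0.0
to [455, 372.5, 120] tool cm [12.84 -6.    7.8 ]
((405.7342834472656, 92.39033508300781), (45.451377868652344, 50.99708938598633), 165.26174926757812)
nest [492.27038214  36.53910132  35.13310334] 160
pushplate top 357 [494.3  94.6  81.6] [-2.27458386e-02  1.05820132e+02]
[[-30.0, 411.0], [-24.0, 412.0], [-18.0, 412.0], [-12.0, 411.0], [-6.0, 412.0], [0.0, 413.0], [6.0, 414.0], [12.0, 419.0], [18.0, 437.0], [24.0, 415.0], [30.0, 415.0], [36.0, 417.0], [42.0, 415.0], [48.0, 413.0], [54.0, 413.0], [60.0, 414.0], [66.0, 413.0], [72.0, 413.0], [78.0, 414.0], [84.0, 413.0], [90.0, 413.0], [96.0, 414.0], [102.0, 415.0]]
```

Call:
send_rows --targets '[{"x": 3.2, "y": -1.5, "z": 1.3, "ax": 0, "ay": 0, "az": 0, "gripper": -1}, {"x": 3.2, "y": -1.5, "z": 1.3, "ax": 0, "ay": 0, "az": 0, "gripper": -1}, {"x": 3.2, "y": -1.5, "z": 1.3, "ax": 0, "ay": 0, "az": 0, "gripper": -1}, {"x": 3.2, "y": -1.5, "z": 1.3, "ax": 0, "ay": 0, "az": 0, "gripper": -1}, {"x": 0, "y": 0, "z": 1.3, "ax": 0, "ay": 0, "az": 0, "gripper": -1}]'

```text
clock: 4.2
position: [456.0, 377.9, 132.8]
ee_rot: [0.843, 0.538, 0.002, -0.0]
contact_force: [1.6, -0.2, 0.6]
gripper_width: 85.6
grasp_force: 0.0
```

Call:
send_rows --targets '[{"x": 0, "y": 0, "z": 0, "ax": 0, "ay": 0, "az": 0, "gripper": -1}, {"x": 0, "y": 0, "z": 0, "ax": 0, "ay": 0, "az": 0, "gripper": -1}]'

```text
clock: 4.37
position: [454.9, 371.4, 132.6]
ee_rot: [0.843, 0.537, -0.001, 0.0]
contact_force: [0.1, -0.2, 0.5]
gripper_width: 85.3
grasp_force: 0.0
```

```bash
python3 - <<'E'
from h import *
im,d,c,m=snap('w3')
k=cv2.morphologyEx(wood(im),cv2.MORPH_OPEN,np.ones((5,5),np.uint8))
for q in sorted(cv2.findContours(k,0,cv2.CHAIN_APPROX_NONE)[0],key=cv2.contourArea)[::-1][:3]:
    if cv2.contourArea(q)<100: continue
    mm=np.zeros_like(k); cv2.drawContours(mm,[q],-1,1,-1)
    P=onplane(q[:,0],m,74); print('lid',cv2.boundingRect(q),cv2.minEnclosingCircle(P[:,:2].astype(np.float32)),cv2.fitEllipse(P[:,:2].astype(np.float32)),'z',np.nanmedian(c[mm>0][:,2]))
to([455,372.5,14])
E
```

```text
lid (0, 147, 122, 273) ((112.0403060913086, 350.41845703125), 271.0633544921875) ((154.48583984375, 360.020263671875), (123.63191986083984, 459.2928161621094), 117.24072265625) z -739.0403514833662
lid (234, 175, 92, 89) ((456.0866394042969, 374.4942321777344), 31.824068069458008) ((456.0794677734375, 374.3877258300781), (61.40428924560547, 62.994720458984375), 154.2509765625) z 74.36020863608842
lid (27, 59, 59, 110) ((342.66796875, 516.9252319335938), 42.366878509521484) ((344.2264709472656, 514.7056884765625), (29.68470001220703, 93.4842529296875), 177.9160614013672) z -912.8748862664895
t 4.42 pos [455.6 371.3 133.6] z [ 0. -0. -1.] a 65.0 q [ 0.96  0.41 -0.22  0.   -0.94  1.74] F [-0.3 -0.3 -0.2] w 85.8 gf 0.0
to [455, 372.5, 14] tool cm [ 0.09 -0.11 11.96]
```

View pics/w3.png

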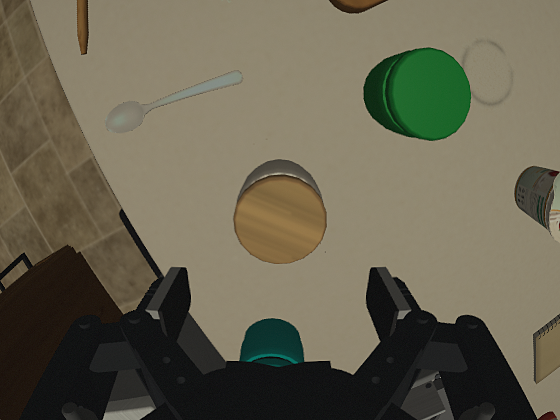

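The close view confirms it: a wooden lid on a white body at (280,220), centred between the fingers. The spoon (160,100) and green pot (425,92) are clear.

Call:
send_rows --targets '[{"x": 0.25, "y": -0.08, "z": 2.5, "ax": 0, "ay": 0, "az": 0, "gripper": -1}, {"x": 0, "y": 0, "z": 2.5, "ax": 0, "ay": 0, "az": 0, "gripper": -1}, {"x": 0, "y": 0, "z": 2.5, "ax": 0, "ay": 0, "az": 0, "gripper": -1}, {"x": 0, "y": 0, "z": 2.4, "ax": 0, "ay": 0, "az": 0, "gripper": -1}, {"x": 0, "y": 0, "z": 2, "ax": 0, "ay": 0, "az": 0, "gripper": -1}]'

```text
clock: 4.83
position: [456.5, 373.3, 14.6]
ee_rot: [0.844, 0.536, 0.001, -0.0]
contact_force: [-0.6, 0.3, 0.8]
gripper_width: 85.7
grasp_force: 0.0
```

Call:
send_rows --targets '[{"x": 0, "y": 0, "z": 0, "ax": 0, "ay": 0, "az": 0, "gripper": -1}, {"x": 0, "y": 0, "z": 0, "ax": 0, "ay": 0, "az": 0, "gripper": 0}, {"x": 0, "y": 0, "z": 0, "ax": 0, "ay": 0, "az": 0, "gripper": 1}, {"x": 0, "y": 0, "z": 0, "ax": 0, "ay": 0, "az": 0, "gripper": 1}, {"x": 0, "y": 0, "z": 0, "ax": 0, "ay": 0, "az": 0, "gripper": 1}]'

```text
clock: 5.25
position: [457.3, 374.9, 17.0]
ee_rot: [0.843, 0.537, 0.002, -0.001]
contact_force: [-0.2, -1.0, 6.1]
gripper_width: 64.4
grasp_force: 67.2
```

Call:
send_rows --targets '[{"x": 0, "y": 0, "z": 0, "ax": 0, "ay": 0, "az": 0, "gripper": 1}, {"x": 0, "y": 0, "z": 0, "ax": 0, "ay": 0, "az": 0, "gripper": 1}, {"x": 0, "y": 0, "z": 0, "ax": 0, "ay": 0, "az": 0, "gripper": 1}]'

```text
clock: 5.5
position: [457.3, 374.9, 17.0]
ee_rot: [0.843, 0.538, 0.002, -0.0]
contact_force: [0.9, -1.8, 6.2]
gripper_width: 64.2
grasp_force: 67.4
```

Call:
send_rows --targets '[{"x": 0, "y": 0, "z": -1, "ax": 0, "ay": 0, "az": 0, "gripper": 1}, {"x": 0, "y": 0, "z": -3, "ax": 0, "ay": 0, "az": 0, "gripper": 1}, {"x": 0, "y": 0, "z": -3, "ax": 0, "ay": 0, "az": 0, "gripper": 1}, {"x": 0, "y": 0, "z": -3, "ax": 0, "ay": 0, "az": 0, "gripper": 1}, {"x": -1, "y": 0, "z": -3, "ax": 0, "ay": 0, "az": 0, "gripper": 1}]'

```text
clock: 5.92
position: [451.9, 365.7, 146.0]
ee_rot: [0.843, 0.538, 0.001, -0.0]
contact_force: [0.6, 0.1, -2.0]
gripper_width: 64.6
grasp_force: 67.7
```

Call:
send_rows --targets '[{"x": -2.5, "y": 0.5, "z": 0, "ax": 0, "ay": 0, "az": 0, "gripper": 1}, {"x": -3.5, "y": 0.7, "z": 0, "ax": 0, "ay": 0, "az": 0, "gripper": 1}, {"x": -3.5, "y": 0.7, "z": 0, "ax": 0, "ay": 0, "az": 0, "gripper": 1}, {"x": -3.5, "y": 0.7, "z": 0, "ax": 0, "ay": 0, "az": 0, "gripper": 1}, {"x": -3.5, "y": 0.7, "z": 0, "ax": 0, "ay": 0, "az": 0, "gripper": 1}]'

```text
clock: 6.33
position: [410.7, 199.6, 144.5]
ee_rot: [0.843, 0.537, -0.0, -0.0]
contact_force: [0.6, 0.4, -3.1]
gripper_width: 64.2
grasp_force: 67.6
```

Call:
send_rows --targets '[{"x": -3.5, "y": 0.7, "z": 0, "ax": 0, "ay": 0, "az": 0, "gripper": 1}, {"x": -3.5, "y": 0.7, "z": 0, "ax": 0, "ay": 0, "az": 0, "gripper": 1}, {"x": -3.2, "y": 0.7, "z": 0, "ax": 0, "ay": 0, "az": 0, "gripper": 1}, {"x": -1.5, "y": 0, "z": 0, "ax": 0, "ay": 0, "az": 0, "gripper": 1}, {"x": 0, "y": 0, "z": 0, "ax": 0, "ay": 0, "az": 0, "gripper": 1}]'

```text
clock: 6.75
position: [379.0, 83.5, 144.3]
ee_rot: [0.844, 0.536, -0.001, -0.0]
contact_force: [-0.7, 0.5, -3.0]
gripper_width: 64.6
grasp_force: 67.7
```

Call:
send_rows --targets '[{"x": 0, "y": 0, "z": 0, "ax": 0, "ay": 0, "az": 0, "gripper": 1}]'

```text
clock: 6.83
position: [381.5, 86.1, 144.9]
ee_rot: [0.844, 0.537, 0.001, -0.0]
contact_force: [-0.1, 0.0, -2.4]
gripper_width: 64.6
grasp_force: 67.7
```

```bash
cat >> h.py <<'E'
from scipy.optimize import least_squares
def nestfit(c,g=(492.5,36.5)):
    A=c; rr=np.hypot(A[...,0]-g[0],A[...,1]-g[1])
    H=((A[...,2]<48.8)&(A[...,2]>30)&(rr<44)).astype(np.uint8)
    H=cv2.morphologyEx(H,cv2.MORPH_OPEN,np.ones((3,3),np.uint8))
    P=A[cv2.dilate(H,np.ones((3,3)))-H>0]; P=P[(P[:,2]>48.8)&(P[:,2]<56)&(np.hypot(P[:,0]-g[0],P[:,1]-g[1])<45)]
    f=least_squares(lambda p:np.hypot(P[:,0]-p[0],P[:,1]-p[1])-p[2],[*g,35],loss='soft_l1'); print('nest',f.x.round(1),len(P)); return f.x
E
python3 - <<'E'
from h import *
im,d,c,m=snap('w4'); f=nestfit(c)
F=c[(c[...,2]>37)&(c[...,2]<45)&(np.hypot(c[...,0]-492.5,c[...,1]-36.5)<40)]; print('floor',len(F),cv2.minEnclosingCircle(F[:,:2].astype(np.float32)))
k=cv2.morphologyEx(wood(im),cv2.MORPH_OPEN,np.ones((5,5),np.uint8))
for q in cv2.findContours(k,0,cv2.CHAIN_APPROX_NONE)[0]:
    if cv2.contourArea(q)>1500: 
        s=arm.read_state(); zt=s['position'][2]-17+74
        P=onplane(q[:,0],m,zt); print(cv2.boundingRect(q),zt,cv2.fitEllipse(P[:,:2].astype(np.float32)))
to([492.8,36.8,147])
E
```

```text
nest [492.   36.5  35.1] 254
floor 3945 ((492.92498779296875, 35.05384826660156), 33.68867492675781)
(193, 261, 171, 108) 201.95300758118492 ((384.7677307128906, 96.2496337890625), (47.28737258911133, 59.551612854003906), 65.46336364746094)
(0, 84, 96, 179) 201.95300758118492 ((328.3076171875, 172.30116271972656), (41.17570877075195, 74.46537017822266), 131.67657470703125)
(81, 58, 71, 81) 201.95300758118492 ((373.9438171386719, 182.60194396972656), (20.561256408691406, 20.992918014526367), 18.330101013183594)
(25, 0, 79, 105) 201.95300758118492 ((364.3017883300781, 209.1245880126953), (25.63665199279785, 34.68989944458008), 1.9317508935928345)
t 6.88 pos [382.2  87.  145. ] z [ 0.002  0.001 -1.   ] a 65.0 q [ 0.64  0.08 -0.65  0.   -0.84  2.06] F [ 0.2 -0.2 -3.4] w 64.4 gf 67.7
to [492.8, 36.8, 147] tool cm [ 0.13 12.15 -0.19]
```

View pics/w4.png

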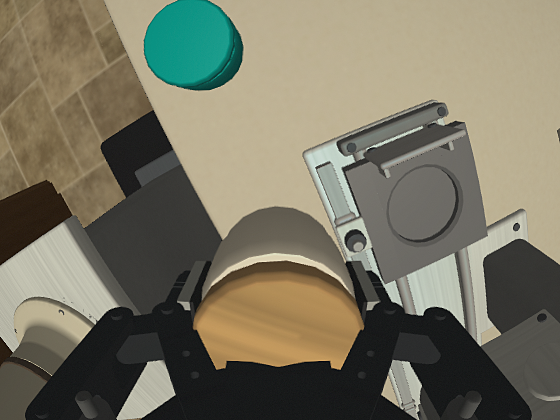

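The pot is held upright in the fingers, with its lid at (278,310), and the nest is empty at (423,203).

Call:
send_rows --targets '[{"x": 0.13, "y": 2, "z": 0, "ax": 0, "ay": 0, "az": 0, "gripper": 1}, {"x": 0, "y": 3, "z": 0, "ax": 0, "ay": 0, "az": 0, "gripper": 1}, {"x": 0, "y": 3, "z": 0, "ax": 0, "ay": 0, "az": 0, "gripper": 1}, {"x": 0, "y": 2.7, "z": 0, "ax": 0, "ay": 0, "az": 0, "gripper": 1}, {"x": 0, "y": 1.4, "z": 0.5, "ax": 0, "ay": 0, "az": 0, "gripper": 1}]'

```text
clock: 7.3
position: [496.4, 37.3, 140.0]
ee_rot: [0.843, 0.538, 0.002, 0.001]
contact_force: [-0.0, -0.0, -2.5]
gripper_width: 64.8
grasp_force: 67.8
```

Call:
send_rows --targets '[{"x": 0, "y": 0, "z": 2, "ax": 0, "ay": 0, "az": 0, "gripper": 1}, {"x": 0, "y": 0, "z": 2, "ax": 0, "ay": 0, "az": 0, "gripper": 1}, {"x": 0, "y": 0, "z": 1.5, "ax": 0, "ay": 0, "az": 0, "gripper": 1}, {"x": 0, "y": 0, "z": 0, "ax": 0, "ay": 0, "az": 0, "gripper": 1}, {"x": 0, "y": 0, "z": 0, "ax": 0, "ay": 0, "az": 0, "gripper": 1}]'

```text
clock: 7.72
position: [492.3, 37.3, 83.7]
ee_rot: [0.843, 0.538, -0.001, -0.0]
contact_force: [1.7, -0.3, -2.5]
gripper_width: 64.3
grasp_force: 67.7
```

```bash
python3 - <<'E'
from h import *
to([492.8,36.8,58])
E
```

```text
t 7.72 pos [492.3  37.3  83.7] z [-0.001 -0.001 -1.   ] a 65.1 q [ 0.41  0.33 -0.5   0.   -0.74  2.3 ] F [ 1.7 -0.3 -2.5] w 64.3 gf 67.7
to [492.8, 36.8, 58] tool cm [-0.02  0.07  2.57]
```

Call:
send_rows --targets '[{"x": 0, "y": 0.07, "z": 1, "ax": 0, "ay": 0, "az": 0, "gripper": 1}, {"x": 0, "y": 0, "z": 0.7, "ax": 0, "ay": 0, "az": 0, "gripper": 1}, {"x": 0, "y": 0, "z": 0.4, "ax": 0, "ay": 0, "az": 0, "gripper": 1}, {"x": 0, "y": 0, "z": 0.3, "ax": 0, "ay": 0, "az": 0, "gripper": 1}, {"x": 0, "y": 0, "z": 0.2, "ax": 0, "ay": 0, "az": 0, "gripper": 1}]'

```text
clock: 8.13
position: [492.8, 36.5, 58.5]
ee_rot: [0.843, 0.538, 0.0, 0.0]
contact_force: [0.3, 0.2, -2.5]
gripper_width: 64.4
grasp_force: 67.8
```

Call:
send_rows --targets '[{"x": 0, "y": 0, "z": 0, "ax": 0, "ay": 0, "az": 0, "gripper": 1}]'

```text
clock: 8.22
position: [492.6, 36.3, 58.3]
ee_rot: [0.843, 0.537, -0.0, 0.0]
contact_force: [1.1, -0.3, -2.6]
gripper_width: 64.6
grasp_force: 67.8
```

Call:
send_rows --targets '[{"x": 0, "y": 0, "z": 0.15, "ax": 0, "ay": 0, "az": 0, "gripper": 1}, {"x": 0, "y": 0, "z": 0, "ax": 0, "ay": 0, "az": 0, "gripper": 1}]'

```text
clock: 8.38
position: [492.8, 36.3, 58.0]
ee_rot: [0.843, 0.538, 0.0, 0.0]
contact_force: [-3.0, 0.5, 4.5]
gripper_width: 64.5
grasp_force: 68.3
```

Call:
send_rows --targets '[{"x": 0, "y": 0, "z": 0.15, "ax": 0, "ay": 0, "az": 0, "gripper": 1}, {"x": 0, "y": 0, "z": 0, "ax": 0, "ay": 0, "az": 0, "gripper": 1}]'

```text
clock: 8.55
position: [492.8, 36.3, 57.9]
ee_rot: [0.843, 0.538, 0.0, 0.0]
contact_force: [-6.8, 1.2, 14.8]
gripper_width: 64.3
grasp_force: 69.5
```

Call:
send_rows --targets '[{"x": 0, "y": 0, "z": -0.2, "ax": 0, "ay": 0, "az": 0, "gripper": 1}, {"x": 0, "y": 0, "z": 0, "ax": 0, "ay": 0, "az": 0, "gripper": 0}, {"x": 0, "y": 0, "z": 0, "ax": 0, "ay": 0, "az": 0, "gripper": -1}, {"x": 0, "y": 0, "z": 0, "ax": 0, "ay": 0, "az": 0, "gripper": -1}, {"x": 0, "y": 0, "z": 0, "ax": 0, "ay": 0, "az": 0, "gripper": -1}]'

```text
clock: 8.97
position: [492.9, 36.3, 57.4]
ee_rot: [0.843, 0.537, 0.0, 0.0]
contact_force: [0.9, 0.6, 0.2]
gripper_width: 85.5
grasp_force: 0.0
```

Call:
send_rows --targets '[{"x": 0, "y": 0, "z": 0, "ax": 0, "ay": 0, "az": 0, "gripper": -1}, {"x": 0, "y": 0, "z": 0, "ax": 0, "ay": 0, "az": 0, "gripper": -1}, {"x": 0, "y": 0, "z": -1, "ax": 0, "ay": 0, "az": 0, "gripper": -1}, {"x": 0, "y": 0, "z": -3, "ax": 0, "ay": 0, "az": 0, "gripper": -1}, {"x": 0, "y": 0, "z": -3, "ax": 0, "ay": 0, "az": 0, "gripper": -1}]'

```text
clock: 9.38
position: [491.5, 35.8, 126.9]
ee_rot: [0.843, 0.537, -0.002, -0.0]
contact_force: [0.7, 0.5, 0.5]
gripper_width: 85.2
grasp_force: 0.0
```

Call:
send_rows --targets '[{"x": 0, "y": 0, "z": -3, "ax": 0, "ay": 0, "az": 0, "gripper": -1}, {"x": 0.5, "y": 0, "z": -3, "ax": 0, "ay": 0, "az": 0, "gripper": -1}, {"x": 0.5, "y": 0, "z": -1, "ax": 0, "ay": 0, "az": 0, "gripper": -1}, {"x": 0, "y": 0, "z": 0, "ax": 0, "ay": 0, "az": 0, "gripper": -1}]'

```text
clock: 9.72
position: [499.0, 46.3, 200.8]
ee_rot: [0.843, 0.538, 0.004, 0.001]
contact_force: [0.2, -0.1, -0.3]
gripper_width: 85.6
grasp_force: 0.0
```

```bash
cat >> h.py <<'E'
def lidfit(im,c,m,zt):
    k=cv2.morphologyEx(wood(im),cv2.MORPH_OPEN,np.ones((5,5),np.uint8))
    for q in cv2.findContours(k,0,cv2.CHAIN_APPROX_NONE)[0]:
        if cv2.contourArea(q)<800: continue
        mm=np.zeros_like(k); cv2.drawContours(mm,[q],-1,1,-1); mm=cv2.erode(mm,np.ones((5,5)))
        W=c[mm>0]; W=W[np.isfinite(W).all(1)]
        if len(W)<50 or abs(np.median(W[:,2])-zt)>15: continue
        n=np.linalg.lstsq(np.c_[W[:,:2],np.ones(len(W))],W[:,2],rcond=None)[0]
        P=onplane(q[:,0],m,zt); print('lid',cv2.boundingRect(q),cv2.fitEllipse(P[:,:2].astype(np.float32)),'z',np.median(W[:,2]).round(1),'slope',n[:2].round(3))
E
python3 - <<'E'
from h import *
st(); im,d,c,m=snap('w5'); lidfit(im,c,m,115)
print(cv2.minAreaRect(c[(c[...,2]>75)&(c[...,2]<92)&(abs(c[...,0]-493)<50)&(abs(c[...,1]-96)<14)][:,:2].astype(np.float32)))
E
```

```text
t 9.72 pos [499.   46.3 200.8] z [ 0.008  0.002 -1.   ] a 65.1 q [ 0.42  0.2  -0.34  0.   -1.02  2.29] F [ 0.2 -0.1 -0.3] w 85.6 gf 0.0
lid (235, 187, 81, 78) ((491.4134826660156, 36.78919982910156), (61.35515213012695, 63.11488342285156), 148.7043914794922) z 115.5 slope [-0.002 -0.002]
((493.7784423828125, 93.69049835205078), (5.365547180175781, 68.99874877929688), 88.34902954101562)
```

View pics/w5.png

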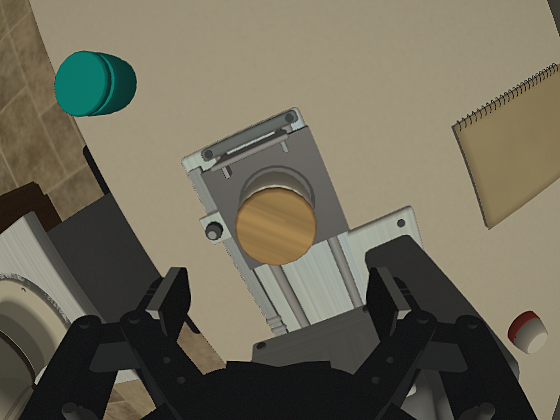

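The pot sits level in the nest (lid px (276,226), top z 115.5). Now I shut the fingers, go behind the push plate and lean the tool.

Call:
send_rows --targets '[{"x": 2.8, "y": -1.5, "z": 0, "ax": 0, "ay": 0, "az": 0, "gripper": 1}, {"x": 2.8, "y": -1.5, "z": 0, "ax": 0, "ay": 0, "az": 0, "gripper": 1}, {"x": 2.8, "y": -1.5, "z": 0, "ax": 0, "ay": 0, "az": 0, "gripper": 1}, {"x": 0, "y": 0, "z": 0, "ax": 0, "ay": 0, "az": -7.1, "gripper": 1}, {"x": 0, "y": 0, "z": 0, "ax": 0, "ay": 0, "az": -7.1, "gripper": 1}]'

```text
clock: 10.18
position: [490.2, 141.4, 195.1]
ee_rot: [0.768, 0.641, -0.002, -0.0]
contact_force: [-0.2, -0.1, -0.6]
gripper_width: 25.6
grasp_force: 0.0
```

Call:
send_rows --targets '[{"x": 0, "y": 0, "z": 0, "ax": -1.34, "ay": -6.87, "az": 0, "gripper": 1}, {"x": 0, "y": 0, "z": 0, "ax": -1.34, "ay": -6.87, "az": 0, "gripper": 1}, {"x": 0, "y": 0, "z": 0, "ax": -1.34, "ay": -6.87, "az": 0, "gripper": 1}, {"x": 0, "y": 0, "z": 0, "ax": 0, "ay": 0, "az": 0, "gripper": 1}]'

```text
clock: 10.52
position: [490.3, 141.4, 193.7]
ee_rot: [0.755, 0.628, -0.12, 0.143]
contact_force: [-1.3, 0.6, -0.5]
gripper_width: 0.0
grasp_force: 0.0
```

```bash
python3 - <<'E'
from h import *
to([494,140,200])
E
```

```text
t 10.52 pos [490.3 141.4 193.7] z [-0.002 -0.367 -0.93 ] a 78.8 q [ 0.75  0.31 -0.37  0.29 -1.17  2.05] F [-1.3  0.6 -0.5] w 0.0 gf 0.0
to [494, 140, 200] tool cm [-0.29  0.43 -0.53]
```

Call:
send_rows --targets '[{"x": 0, "y": 0, "z": 0, "ax": -1.34, "ay": -6.87, "az": 0, "gripper": 1}, {"x": 0, "y": 0, "z": 0, "ax": -1.34, "ay": -6.87, "az": 0, "gripper": 1}, {"x": 0, "y": 0, "z": 0, "ax": -1.34, "ay": -6.87, "az": 0, "gripper": 1}, {"x": 0, "y": 0, "z": 0, "ax": 0, "ay": 0, "az": 0, "gripper": 1}]'

```text
clock: 10.85
position: [490.3, 140.8, 193.0]
ee_rot: [0.716, 0.596, -0.232, 0.279]
contact_force: [0.1, -0.4, -0.8]
gripper_width: 0.1
grasp_force: 0.0
```

```bash
python3 - <<'E'
from h import *
to([493,140,64])
s,M=st(); print(M.round(3)); print('-y step 1cm in tool',(np.array([-.024,-1,0])@M).round(3))
E
```

```text
t 10.85 pos [490.3 140.8 193. ] z [-0.001 -0.676 -0.737] a 76.0 q [ 0.85  0.44 -0.38  0.47 -1.38  1.86] F [ 0.1 -0.4 -0.8] w 0.1 gf 0.0
to [493, 140, 64] tool cm [ 8.57 -1.3   9.56]
t 10.85 pos [490.3 140.8 193. ] z [-0.001 -0.676 -0.737] a 76.0 q [ 0.85  0.44 -0.38  0.47 -1.38  1.86] F [ 0.1 -0.4 -0.8] w 0.1 gf 0.0
[[ 0.181  0.983 -0.001]
 [ 0.725 -0.134 -0.676]
 [-0.665  0.122 -0.737]]
-y step 1cm in tool [-0.729  0.11   0.676]
```

Call:
send_rows --targets '[{"x": 2.1, "y": -0.3, "z": 2.4, "ax": 0, "ay": 0, "az": 0, "gripper": 1}, {"x": 2.1, "y": -0.3, "z": 2.4, "ax": 0, "ay": 0, "az": 0, "gripper": 1}, {"x": 2.1, "y": -0.3, "z": 2.4, "ax": 0, "ay": 0, "az": 0, "gripper": 1}, {"x": 2.1, "y": -0.3, "z": 2.4, "ax": 0, "ay": 0, "az": 0, "gripper": 1}, {"x": 0, "y": 0, "z": 0, "ax": 0, "ay": 0, "az": 0, "gripper": 1}]'

```text
clock: 11.27
position: [492.6, 135.6, 64.2]
ee_rot: [0.718, 0.595, -0.233, 0.276]
contact_force: [-1.1, -0.4, -1.0]
gripper_width: -0.2
grasp_force: 0.0
```

Call:
send_rows --targets '[{"x": -1.1, "y": 0.17, "z": 1.0, "ax": 0, "ay": 0, "az": 0, "gripper": 1}, {"x": -0.73, "y": 0.11, "z": 0.68, "ax": 0, "ay": 0, "az": 0, "gripper": 1}, {"x": -0.36, "y": 0.05, "z": 0.34, "ax": 0, "ay": 0, "az": 0, "gripper": 1}, {"x": 0, "y": 0, "z": 0, "ax": 0, "ay": 0, "az": 0, "gripper": 1}]'

```text
clock: 11.6
position: [494.7, 107.9, 70.2]
ee_rot: [0.72, 0.595, -0.227, 0.277]
contact_force: [0.2, -0.4, 0.3]
gripper_width: -0.2
grasp_force: 0.0
```

```bash
python3 - <<'E'
from h import *
to([493,96,64]); im,d,c,m=snap('w6'); lidfit(im,c,m,115)
E
```

```text
t 11.6 pos [494.7 107.9  70.2] z [ 0.002 -0.668 -0.744] a 75.4 q [ 0.79  0.57 -0.55  0.56 -1.09  1.73] F [ 0.2 -0.4  0.3] w -0.2 gf 0.0
to [493, 96, 64] tool cm [-0.5  -0.08  1.25]
```

View pics/w6.png

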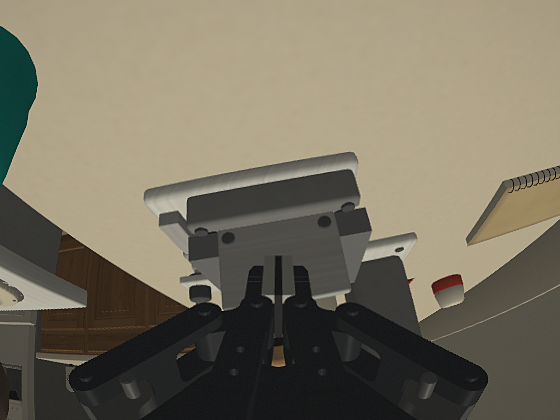

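The shut fingers stand centred just behind the push plate (280,260). Now I push slowly.

Call:
send_rows --targets '[{"x": 0.0, "y": 0, "z": 0.7, "ax": 0, "ay": 0, "az": 0, "gripper": 1}, {"x": -0.36, "y": 0.05, "z": 0.34, "ax": 0, "ay": 0, "az": 0, "gripper": 1}, {"x": 0, "y": 0, "z": 0, "ax": 0, "ay": 0, "az": 0, "gripper": 1}]'

```text
clock: 11.9
position: [495.7, 101.3, 63.7]
ee_rot: [0.72, 0.596, -0.225, 0.276]
contact_force: [-1.2, 5.1, 0.7]
gripper_width: 0.0
grasp_force: 2.5
```

Call:
send_rows --targets '[{"x": -0.36, "y": 0.05, "z": 0.34, "ax": 0, "ay": 0, "az": 0, "gripper": 1}, {"x": 0, "y": 0, "z": 0, "ax": 0, "ay": 0, "az": 0, "gripper": 1}]'

```text
clock: 12.07
position: [496.1, 97.7, 63.5]
ee_rot: [0.72, 0.597, -0.223, 0.276]
contact_force: [1.5, 2.6, -1.3]
gripper_width: 0.0
grasp_force: 1.6
```

Call:
send_rows --targets '[{"x": -0.36, "y": 0.05, "z": 0.34, "ax": 0, "ay": 0, "az": 0, "gripper": 1}, {"x": 0, "y": 0, "z": 0, "ax": 0, "ay": 0, "az": 0, "gripper": 1}]'

```text
clock: 12.23
position: [494.7, 90.5, 63.7]
ee_rot: [0.719, 0.596, -0.226, 0.277]
contact_force: [-0.5, 0.6, -0.4]
gripper_width: -0.0
grasp_force: 0.0
```

Call:
send_rows --targets '[{"x": -0.7, "y": 0.11, "z": 0.66, "ax": 0, "ay": 0, "az": 0, "gripper": 1}, {"x": -0.7, "y": 0.11, "z": 0.66, "ax": 0, "ay": 0, "az": 0, "gripper": 1}, {"x": -0.7, "y": 0.11, "z": 0.66, "ax": 0, "ay": 0, "az": 0, "gripper": 1}, {"x": -0.7, "y": 0.11, "z": 0.66, "ax": 0, "ay": 0, "az": 0, "gripper": 1}, {"x": -0.7, "y": 0.11, "z": 0.66, "ax": 0, "ay": 0, "az": 0, "gripper": 1}]'

```text
clock: 12.65
position: [494.5, 42.5, 63.2]
ee_rot: [0.719, 0.596, -0.225, 0.277]
contact_force: [-2.5, 7.7, 5.2]
gripper_width: 0.0
grasp_force: 3.7
```

Call:
send_rows --targets '[{"x": -0.7, "y": 0.11, "z": 0.66, "ax": 0, "ay": 0, "az": 0, "gripper": 1}, {"x": -0.7, "y": 0.11, "z": 0.66, "ax": 0, "ay": 0, "az": 0, "gripper": 1}, {"x": -0.4, "y": 0.06, "z": 0.37, "ax": 0, "ay": 0, "az": 0, "gripper": 1}, {"x": 0, "y": 0, "z": 0, "ax": 0, "ay": 0, "az": 0, "gripper": 1}]'

```text
clock: 12.98
position: [492.6, 15.7, 62.8]
ee_rot: [0.719, 0.595, -0.227, 0.277]
contact_force: [-0.2, -0.8, 0.1]
gripper_width: -0.1
grasp_force: 0.0
```

```bash
python3 - <<'E'
from h import *
s,M=st(); to([s['position'][0]-.5,-25,64])
E
```

```text
t 12.98 pos [492.6  15.7  62.8] z [ 0.003 -0.669 -0.743] a 75.5 q [ 0.64  0.53 -0.71  0.72 -0.96  1.71] F [-0.2 -0.8  0.1] w -0.1 gf 0.0
t 12.98 pos [492.6  15.7  62.8] z [ 0.003 -0.669 -0.743] a 75.5 q [ 0.64  0.53 -0.71  0.72 -0.96  1.71] F [-0.2 -0.8  0.1] w -0.1 gf 0.0
to [np.float64(492.14507348819245), -25, 64] tool cm [-3.06  0.53  2.63]
```

Call:
send_rows --targets '[{"x": -0.5, "y": 0.08, "z": 0.46, "ax": 0, "ay": 0, "az": 0, "gripper": 1}, {"x": -0.5, "y": 0.08, "z": 0.46, "ax": 0, "ay": 0, "az": 0, "gripper": 1}, {"x": -0.5, "y": 0.08, "z": 0.46, "ax": 0, "ay": 0, "az": 0, "gripper": 1}, {"x": -0.5, "y": 0.08, "z": 0.46, "ax": 0, "ay": 0, "az": 0, "gripper": 1}, {"x": -0.36, "y": 0.05, "z": 0.34, "ax": 0, "ay": 0, "az": 0, "gripper": 1}]'

```text
clock: 13.4
position: [492.5, -15.4, 62.3]
ee_rot: [0.719, 0.596, -0.226, 0.277]
contact_force: [-1.9, 5.9, 4.9]
gripper_width: -0.1
grasp_force: 3.2
```

Call:
send_rows --targets '[{"x": -0.2, "y": 0.03, "z": 0.19, "ax": 0, "ay": 0, "az": 0, "gripper": 1}, {"x": -0.15, "y": 0.02, "z": 0.14, "ax": 0, "ay": 0, "az": 0, "gripper": 1}, {"x": 0, "y": 0, "z": 0, "ax": 0, "ay": 0, "az": 0, "gripper": 1}]'

```text
clock: 13.65
position: [492.0, -20.9, 62.1]
ee_rot: [0.719, 0.595, -0.227, 0.277]
contact_force: [0.9, 0.9, 1.1]
gripper_width: 0.0
grasp_force: 0.5
```

```bash
cat >> h.py <<'E'
def plate(c,y0,m=None):
    # outer face / top of push plate near y0
    P=c.reshape(-1,3); P=P[np.isfinite(P).all(1)]
    k=(abs(P[:,0]-492)<33)&(P[:,2]>52)&(P[:,2]<88)&(P[:,1]<y0+25)&(P[:,1]>y0-25)
    L=k&((abs(P[:,0]-492)>18))
    h=np.histogram(P[L,1],bins=np.arange(y0-25,y0+26,2)); print('plate hist',list(zip(h[1].astype(int).tolist(),h[0].tolist())))
E
python3 - <<'E'
from h import *
s,M=st(); im,d,c,m=snap('w7'); plate(c,s['position'][1]-7)
E
```

```text
t 13.65 pos [492.  -20.9  62.1] z [ 0.003 -0.669 -0.743] a 75.6 q [ 0.56  0.51 -0.76  0.79 -0.92  1.7 ] F [0.9 0.9 1.1] w 0.0 gf 0.5
plate hist [(-52, 0), (-50, 0), (-48, 0), (-46, 0), (-44, 0), (-42, 0), (-40, 0), (-38, 0), (-36, 0), (-34, 0), (-32, 0), (-30, 377), (-28, 2016), (-26, 324), (-24, 0), (-22, 0), (-20, 0), (-18, 0), (-16, 0), (-14, 0), (-12, 0), (-10, 0), (-8, 0), (-6, 0), (-4, 0)]
```

```bash
cat >> h.py <<'E'
def face(c,y0):
    P=c.reshape(-1,3); P=P[np.isfinite(P).all(1)]
    k=(abs(P[:,0]-492)<30)&(abs(P[:,0]-492)>18)&(P[:,2]>58)&(P[:,2]<80)&(abs(P[:,1]-y0)<10)
    y=np.median(P[k,1]); k&=abs(P[:,1]-y)<3
    f=np.polyfit(P[k,0]-493,P[k,1],1); print('face',f.round(3),k.sum()); return f[1]
E
python3 - <<'E'
from h import *
for n,y in(('w6',96),('w7',-27)): face(np.load(n+'.npz')['c'],y)
E
```

```text
face [-2.300e-02  9.602e+01] 1638
face [-2.400e-02 -2.782e+01] 1524
```

Call:
send_rows --targets '[{"x": -0.25, "y": 0.04, "z": 0.24, "ax": 0, "ay": 0, "az": 0, "gripper": 1}, {"x": -0.25, "y": 0.04, "z": 0.24, "ax": 0, "ay": 0, "az": 0, "gripper": 1}, {"x": -0.25, "y": 0.04, "z": 0.24, "ax": 0, "ay": 0, "az": 0, "gripper": 1}, {"x": -0.2, "y": 0.03, "z": 0.19, "ax": 0, "ay": 0, "az": 0, "gripper": 1}, {"x": 0, "y": 0, "z": 0, "ax": 0, "ay": 0, "az": 0, "gripper": 1}]'

```text
clock: 14.12
position: [492.2, -33.0, 61.6]
ee_rot: [0.719, 0.596, -0.226, 0.277]
contact_force: [-2.7, 7.4, 2.6]
gripper_width: 0.1
grasp_force: 3.4
```

Call:
send_rows --targets '[{"x": -0.15, "y": 0.02, "z": 0.14, "ax": 0, "ay": 0, "az": 0, "gripper": 1}, {"x": -0.15, "y": 0.02, "z": 0.14, "ax": 0, "ay": 0, "az": 0, "gripper": 1}, {"x": 0, "y": 0, "z": 0, "ax": 0, "ay": 0, "az": 0, "gripper": 1}]'

```text
clock: 14.37
position: [492.0, -36.6, 61.6]
ee_rot: [0.719, 0.596, -0.226, 0.277]
contact_force: [-0.4, 3.7, 1.1]
gripper_width: -0.0
grasp_force: 2.1
```

Call:
send_rows --targets '[{"x": -0.15, "y": 0.02, "z": 0.14, "ax": 0, "ay": 0, "az": 0, "gripper": 1}, {"x": -0.15, "y": 0.02, "z": 0.14, "ax": 0, "ay": 0, "az": 0, "gripper": 1}, {"x": 0, "y": 0, "z": 0, "ax": 0, "ay": 0, "az": 0, "gripper": 1}]'

```text
clock: 14.62
position: [491.4, -42.0, 61.6]
ee_rot: [0.719, 0.595, -0.227, 0.277]
contact_force: [0.7, 1.2, 0.7]
gripper_width: 0.1
grasp_force: 0.4
```

```bash
python3 - <<'E'
from h import *
s,M=st(); im,d,c,m=snap('w8'); f=face(c,s['position'][1]-7); print('travel',96.0-f)
E
```

```text
t 14.62 pos [491.4 -42.   61.6] z [ 0.004 -0.669 -0.743] a 75.6 q [ 0.52  0.5  -0.79  0.84 -0.9   1.69] F [0.7 1.2 0.7] w 0.1 gf 0.4
face [-2.2000e-02 -4.8899e+01] 1465
travel 144.89886901416327
```

Call:
send_rows --targets '[{"x": -0.15, "y": 0.02, "z": 0.14, "ax": 0, "ay": 0, "az": 0, "gripper": 1}, {"x": 0, "y": 0, "z": 0, "ax": 0, "ay": 0, "az": 0, "gripper": 1}, {"x": -0.12, "y": 0.02, "z": 0.11, "ax": 0, "ay": 0, "az": 0, "gripper": 1}, {"x": 0, "y": 0, "z": 0, "ax": 0, "ay": 0, "az": 0, "gripper": 1}]'

```text
clock: 15.0
position: [490.5, -46.6, 61.4]
ee_rot: [0.719, 0.595, -0.228, 0.277]
contact_force: [0.6, 0.4, 1.0]
gripper_width: 0.1
grasp_force: 0.4
```

```bash
python3 - <<'E'
from h import *
s,M=st(); im,d,c,m=snap('w9'); f=face(c,s['position'][1]-7); print('travel',96.0-f)
E
```

```text
t 15.0 pos [490.5 -46.6  61.4] z [ 0.002 -0.669 -0.743] a 75.5 q [ 0.51  0.5  -0.79  0.85 -0.89  1.69] F [0.6 0.4 1. ] w 0.1 gf 0.4
face [-2.3000e-02 -5.3566e+01] 1413
travel 149.56563137791903
```

Call:
send_rows --targets '[{"x": 0.73, "y": -0.11, "z": -0.68, "ax": 0, "ay": 0, "az": 0, "gripper": 1}, {"x": 2.2, "y": -0.33, "z": -2.0, "ax": 0, "ay": 0, "az": 0, "gripper": 1}, {"x": 2.2, "y": -0.33, "z": -2.0, "ax": 0, "ay": 0, "az": 0, "gripper": 1}, {"x": 2.2, "y": -0.33, "z": -2.0, "ax": 0, "ay": 0, "az": 0, "gripper": 1}, {"x": 1.5, "y": -0.22, "z": -1.5, "ax": 0, "ay": 0, "az": 0, "gripper": 1}]'

```text
clock: 15.47
position: [494.9, 78.2, 62.5]
ee_rot: [0.719, 0.596, -0.227, 0.277]
contact_force: [-0.1, -0.8, -0.0]
gripper_width: -0.2
grasp_force: 0.0
```

Call:
send_rows --targets '[{"x": 0, "y": 0, "z": -3, "ax": 0, "ay": 0, "az": 0, "gripper": 1}, {"x": 0, "y": 0, "z": -4, "ax": 0, "ay": 0, "az": 0, "gripper": 1}, {"x": 0, "y": 0, "z": -3, "ax": 0, "ay": 0, "az": 0, "gripper": 1}, {"x": 0, "y": 0, "z": 0, "ax": 0, "ay": 0, "az": 0, "gripper": 1}]'

```text
clock: 15.8
position: [497.0, 148.4, 140.6]
ee_rot: [0.719, 0.597, -0.221, 0.277]
contact_force: [0.4, -0.7, -0.2]
gripper_width: -0.2
grasp_force: 0.0
```

```bash
python3 - <<'E'
from h import *
s,M=st(); im,d,c,m=snap('w10'); f=face(c,-53); print('travel',96.0-f)
for n in('scene','side'):
    im,d=arm.get_image(n); c=cloud(n,d); np.savez(n+'1.npz',im=im,c=c); save(n+'1',im)
    for b in arm.boxes_of(n,'lever_grip'): print(n,b['score'],[int(q) for q in b['rect']])
    g=im.max(-1); k=(g<75)&(c[...,2]>215)&(c[...,2]<275)&(c[...,0]<480)&(c[...,0]>300)&(c[...,1]<-130)&(c[...,1]>-420)
    P=c[k]; 
    if len(P): print(n,len(P),'px',np.argwhere(k).min(0),np.argwhere(k).max(0),np.percentile(P,[2,50,98],axis=0).round().tolist())
    B=c[(c[...,2]>225)&(c[...,2]<275)&(c[...,0]<415)&(c[...,0]>300)&(c[...,1]<-130)&(c[...,1]>-420)]; print(len(B),np.percentile(B,[2,50,98],axis=0).round().tolist() if len(B) else '')
E
```

```text
t 15.8 pos [497.  148.4 140.6] z [ 0.013 -0.664 -0.748] a 75.6 q [ 0.85  0.5  -0.42  0.49 -1.26  1.81] F [ 0.4 -0.7 -0.2] w -0.2 gf 0.0
face [ 1.9000e-02 -5.4587e+01] 180
travel 150.5867187559926
scene 0.68 [285, 228, 23, 30]
scene 127 px [240 280] [258 307] [[390.0, -307.0, 243.0], [396.0, -265.0, 258.0], [408.0, -217.0, 266.0]]
164 [[390.0, -307.0, 244.0], [397.0, -258.0, 258.0], [411.0, -202.0, 266.0]]
side 0.41 [318, 158, 23, 16]
side 30 px [156 336] [166 341] [[395.0, -290.0, 250.0], [399.0, -245.0, 257.0], [405.0, -220.0, 264.0]]
90 [[393.0, -301.0, 244.0], [401.0, -230.0, 255.0], [414.0, -190.0, 264.0]]
```

Call:
send_rows --targets '[{"x": -2.6, "y": 0.48, "z": -2.95, "ax": 0, "ay": 0, "az": 0, "gripper": 1}, {"x": -2.6, "y": 0.48, "z": -2.95, "ax": 0, "ay": 0, "az": 0, "gripper": 1}, {"x": -2.6, "y": 0.48, "z": -2.95, "ax": 0, "ay": 0, "az": 0, "gripper": 1}, {"x": -2.6, "y": 0.48, "z": -2.95, "ax": 0, "ay": 0, "az": 0, "gripper": 1}, {"x": -2.0, "y": 0.4, "z": -2.2, "ax": 0, "ay": 0, "az": 0, "gripper": 1}]'

```text
clock: 16.47
position: [493.2, 141.0, 327.7]
ee_rot: [0.72, 0.595, -0.227, 0.277]
contact_force: [0.6, -0.1, 0.8]
gripper_width: 0.2
grasp_force: 0.0
```

Call:
send_rows --targets '[{"x": 0, "y": 0, "z": 0, "ax": 1.34, "ay": 6.87, "az": 0, "gripper": 1}, {"x": 0, "y": 0, "z": 0, "ax": 1.34, "ay": 6.87, "az": 0, "gripper": 1}, {"x": 0, "y": 0, "z": 0, "ax": 1.34, "ay": 6.87, "az": 0, "gripper": 1}, {"x": 0, "y": 0, "z": 0, "ax": 1.34, "ay": 6.87, "az": 0, "gripper": 1}, {"x": 0, "y": 0, "z": 0, "ax": 1.34, "ay": 6.87, "az": 0, "gripper": 1}]'

```text
clock: 16.88
position: [492.9, 141.4, 325.0]
ee_rot: [0.769, 0.636, -0.037, 0.045]
contact_force: [1.0, -0.5, 0.1]
gripper_width: -0.1
grasp_force: 0.0
```

Call:
send_rows --targets '[{"x": 0, "y": 0, "z": 0, "ax": 1.34, "ay": 6.87, "az": 0, "gripper": 1}, {"x": 0, "y": 0, "z": 0, "ax": 0, "ay": 0, "az": 7.1, "gripper": 1}, {"x": 0, "y": 0, "z": 0, "ax": 0, "ay": 0, "az": 7.1, "gripper": 1}, {"x": 0, "y": 0, "z": 0, "ax": 0, "ay": 0, "az": 7.1, "gripper": 1}, {"x": 0, "y": 0, "z": 0, "ax": 0, "ay": 0, "az": 7.1, "gripper": 1}]'

```text
clock: 17.3
position: [492.6, 140.4, 324.1]
ee_rot: [0.905, 0.425, -0.002, -0.0]
contact_force: [-0.7, 0.1, -0.4]
gripper_width: -0.0
grasp_force: 0.0
```

Call:
send_rows --targets '[{"x": 0, "y": 0, "z": 0, "ax": 0, "ay": 0, "az": 7.1, "gripper": 1}, {"x": 0, "y": 0, "z": 0, "ax": 0, "ay": 0, "az": 7.1, "gripper": 1}, {"x": 0, "y": 0, "z": 0, "ax": 0, "ay": 0, "az": 7.1, "gripper": 1}, {"x": 0, "y": 0, "z": 0, "ax": 0, "ay": 0, "az": 7.1, "gripper": 1}, {"x": 0, "y": 0, "z": 0, "ax": 0, "ay": 0, "az": 7.1, "gripper": 1}]'

```text
clock: 17.72
position: [492.6, 140.8, 323.8]
ee_rot: [0.992, 0.129, -0.002, 0.001]
contact_force: [-0.2, 0.5, -0.2]
gripper_width: 0.2
grasp_force: 0.0
```

Call:
send_rows --targets '[{"x": 0, "y": 0, "z": 0, "ax": 0, "ay": 0, "az": 7.1, "gripper": 1}, {"x": 0, "y": 0, "z": 0, "ax": 0, "ay": 0, "az": 6, "gripper": 1}, {"x": 0, "y": 0, "z": 0, "ax": 0, "ay": 0, "az": 0, "gripper": 1}]'

```text
clock: 17.97
position: [492.7, 140.9, 323.9]
ee_rot: [1.0, 0.018, -0.002, 0.001]
contact_force: [-0.7, -0.3, 0.3]
gripper_width: 0.1
grasp_force: 0.0
```

```bash
python3 - <<'E'
from h import *
to([400,148,330]); to([400,-278,330])
E
```

```text
t 17.97 pos [492.7 140.9 323.9] z [-0.003 -0.001 -1.   ] a 2.0 q [ 0.6   0.14 -0.1  -0.   -1.34  1.01] F [-0.7 -0.3  0.3] w 0.1 gf 0.0
to [400, 148, 330] tool cm [-9.24 -1.04 -0.58]
t 17.97 pos [492.7 140.9 323.9] z [-0.003 -0.001 -1.   ] a 2.0 q [ 0.6   0.14 -0.1  -0.   -1.34  1.01] F [-0.7 -0.3  0.3] w 0.1 gf 0.0
to [400, -278, 330] tool cm [-10.75  41.54  -0.52]
```

Call:
send_rows --targets '[{"x": -2.5, "y": 1.5, "z": 0, "ax": 0, "ay": 0, "az": 0, "gripper": 1}, {"x": -3, "y": 2.5, "z": 0, "ax": 0, "ay": 0, "az": 0, "gripper": 1}, {"x": -3, "y": 2.5, "z": 0, "ax": 0, "ay": 0, "az": 0, "gripper": 1}, {"x": -1.3, "y": 3.5, "z": 0, "ax": 0, "ay": 0, "az": 0, "gripper": 1}, {"x": -0.9, "y": 3.5, "z": 0, "ax": 0, "ay": 0, "az": 0, "gripper": 1}]'

```text
clock: 18.38
position: [389.1, 1.4, 325.0]
ee_rot: [1.0, 0.022, -0.0, -0.0]
contact_force: [0.6, -0.9, 0.3]
gripper_width: -0.2
grasp_force: 0.0
```

Call:
send_rows --targets '[{"x": 0, "y": 3.7, "z": 0, "ax": 0, "ay": 0, "az": 0, "gripper": 1}, {"x": 0, "y": 3.7, "z": 0, "ax": 0, "ay": 0, "az": 0, "gripper": 1}, {"x": 0, "y": 3.7, "z": 0, "ax": 0, "ay": 0, "az": 0, "gripper": 1}, {"x": 0, "y": 3.7, "z": 0, "ax": 0, "ay": 0, "az": 0, "gripper": 1}, {"x": 0, "y": 3.7, "z": 0, "ax": 0, "ay": 0, "az": 0, "gripper": 1}]'

```text
clock: 18.8
position: [397.5, -184.0, 324.8]
ee_rot: [1.0, 0.02, -0.001, -0.0]
contact_force: [1.4, 0.7, -0.1]
gripper_width: -0.1
grasp_force: 0.0
```

Call:
send_rows --targets '[{"x": 0, "y": 3.7, "z": 0, "ax": 0, "ay": 0, "az": 0, "gripper": 1}, {"x": 0, "y": 3.7, "z": 0, "ax": 0, "ay": 0, "az": 0, "gripper": 1}, {"x": 0, "y": 2, "z": 0, "ax": 0, "ay": 0, "az": 0, "gripper": 1}, {"x": 0, "y": 0, "z": 0, "ax": 0, "ay": 0, "az": 0, "gripper": 1}, {"x": 0, "y": 0, "z": 0, "ax": 0, "ay": 0, "az": 0, "gripper": 1}]'

```text
clock: 19.22
position: [401.4, -276.9, 324.0]
ee_rot: [1.0, 0.019, -0.001, -0.001]
contact_force: [0.5, 1.1, 0.0]
gripper_width: -0.0
grasp_force: 0.0
```

```bash
python3 - <<'E'
from h import *
to([400,-278,275]); im,d,c,m=snap('w11')
k=(c[...,2]>235)&(c[...,2]<272)&(c[...,0]<430)&(c[...,0]>360)&(c[...,1]<-180)&(c[...,1]>-330)
P=c[k]; print(k.sum(),np.percentile(P,[1,50,99],axis=0).round(1).tolist(),'px',np.argwhere(k).min(0),np.argwhere(k).max(0))
for y in range(-310,-180,12):
    Q=P[abs(P[:,1]-y)<6]
    if len(Q)>5: t=Q[Q[:,2]>np.percentile(Q[:,2],90)]; print(y,len(Q),t.mean(0).round(1),Q[:,0].min().round(),Q[:,0].max().round())
for b in arm.boxes_of('wrist','lever_grip'): print(b)
E
```

```text
t 19.22 pos [ 401.4 -276.9  324. ] z [-0.003  0.001 -1.   ] a 2.1 q [-0.27  0.09 -0.15 -0.   -1.33  1.88] F [0.5 1.1 0. ] w -0.0 gf 0.0
to [400, -278, 275] tool cm [-0.13  0.11  4.9 ]
4877 [[390.9, -301.8, 242.3], [404.7, -247.1, 260.2], [428.4, -200.1, 263.7]] px [171 167] [236 316]
-298 461 [ 399.3 -296.   263.2] 390.0 410.0
-286 532 [ 399.4 -286.3  263.4] 390.0 410.0
-274 539 [ 399.7 -274.6  263.4] 389.0 410.0
-262 523 [ 399.7 -261.9  263.3] 390.0 411.0
-250 513 [ 400.9 -250.6  263.4] 390.0 411.0
-238 511 [ 401.  -238.2  263.3] 391.0 411.0
-226 499 [ 401.3 -226.   263.3] 391.0 411.0
-214 735 [ 401.5 -217.2  262.6] 391.0 430.0
-202 564 [ 401.6 -203.9  261. ] 393.0 430.0
{'rect': [166.9, 50.0, 148.7, 184.8], 'score': 0.76}
```

View pics/w11.png

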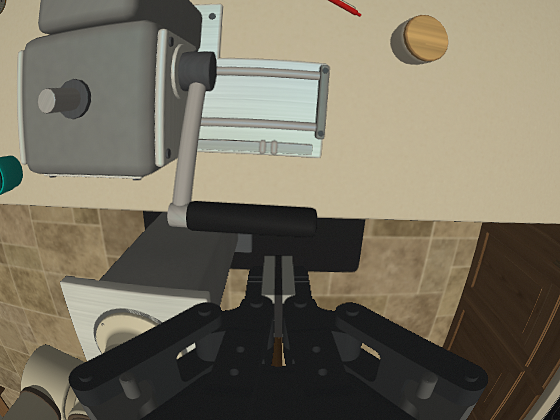

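The black lever bar runs from (185,215) to (315,218), and the shut fingertips at (278,265) are right above it. Now I push down along its arc.

Call:
send_rows --targets '[{"x": 0, "y": 0, "z": 2.5, "ax": 0, "ay": 0, "az": 0, "gripper": 1}, {"x": -0.1, "y": 0, "z": 2, "ax": 0, "ay": 0, "az": 0, "gripper": 1}, {"x": -0.2, "y": 0, "z": 1.2, "ax": 0, "ay": 0, "az": 0, "gripper": 1}, {"x": -0.3, "y": 0, "z": 1, "ax": 0, "ay": 0, "az": 0, "gripper": 1}, {"x": -0.3, "y": 0, "z": 1, "ax": 0, "ay": 0, "az": 0, "gripper": 1}]'

```text
clock: 19.73
position: [391.6, -274.9, 248.8]
ee_rot: [1.0, 0.021, -0.002, -0.0]
contact_force: [-4.8, 1.4, 7.0]
gripper_width: 0.3
grasp_force: 3.6
```

Call:
send_rows --targets '[{"x": -0.25, "y": 0, "z": 1, "ax": 0, "ay": 0, "az": 0, "gripper": 1}, {"x": -0.25, "y": 0, "z": 1, "ax": 0, "ay": 0, "az": 0, "gripper": 1}, {"x": -0.1, "y": 0, "z": 1, "ax": 0, "ay": 0, "az": 0, "gripper": 1}, {"x": -0.1, "y": 0, "z": 1, "ax": 0, "ay": 0, "az": 0, "gripper": 1}, {"x": 0, "y": 0, "z": 0, "ax": 0, "ay": 0, "az": 0, "gripper": 1}]'

```text
clock: 20.15
position: [384.8, -275.2, 207.6]
ee_rot: [1.0, 0.021, -0.002, -0.0]
contact_force: [-1.2, 0.4, 2.2]
gripper_width: 0.0
grasp_force: 1.1
```

```bash
python3 - <<'E'
from h import *
to([387,-278,190])
E
```

```text
t 20.15 pos [ 384.8 -275.2  207.6] z [-0.003  0.001 -1.   ] a 2.4 q [-0.28  0.15 -0.39  0.   -1.04  1.89] F [-1.2  0.4  2.2] w 0.0 gf 1.1
to [387, -278, 190] tool cm [0.22 0.3  1.76]
```

Call:
send_rows --targets '[{"x": 0.1, "y": 0, "z": 1, "ax": 0, "ay": 0, "az": 0, "gripper": 1}, {"x": 0.15, "y": 0, "z": 1, "ax": 0, "ay": 0, "az": 0, "gripper": 1}, {"x": 0.2, "y": 0, "z": 1, "ax": 0, "ay": 0, "az": 0, "gripper": 1}, {"x": 0.25, "y": 0, "z": 1, "ax": 0, "ay": 0, "az": 0, "gripper": 1}, {"x": 0.2, "y": 0, "z": 0.5, "ax": 0, "ay": 0, "az": 0, "gripper": 1}]'

```text
clock: 20.57
position: [392.5, -276.2, 165.7]
ee_rot: [1.0, 0.021, -0.004, 0.001]
contact_force: [-16.2, 3.8, 30.3]
gripper_width: 0.2
grasp_force: 15.2
```

Call:
send_rows --targets '[{"x": 0, "y": 0, "z": 0, "ax": 0, "ay": 0, "az": 0, "gripper": 1}, {"x": 0, "y": 0, "z": 0, "ax": 0, "ay": 0, "az": 0, "gripper": 1}]'

```text
clock: 20.73
position: [392.3, -276.1, 166.6]
ee_rot: [1.0, 0.021, -0.004, 0.001]
contact_force: [-12.6, 1.5, 20.1]
gripper_width: -0.2
grasp_force: 9.9
```

```bash
python3 - <<'E'
from h import *
to([396,-278,157])
im,d,c,m=snap('w12')
k=(c[...,2]>120)&(c[...,2]<180)&(c[...,0]<430)&(c[...,0]>360)&(c[...,1]<-210)&(c[...,1]>-262)
P=c[k]; 
for y in (-255,-240,-225):
    Q=P[abs(P[:,1]-y)<6]
    if len(Q)>5: t=Q[Q[:,2]>np.percentile(Q[:,2],90)]; print(y,len(Q),t.mean(0).round(1),Q[:,0].min().round(),Q[:,0].max().round())
E
```

```text
t 20.73 pos [ 392.3 -276.1  166.6] z [-0.007 -0.001 -1.   ] a 2.4 q [-0.27  0.2  -0.43  0.   -0.94  1.88] F [-12.6   1.5  20.1] w -0.2 gf 9.9
to [396, -278, 157] tool cm [0.37 0.2  0.96]
-255 957 [ 393.1 -255.   167.5] 384.0 404.0
-240 919 [ 393.3 -239.9  167.6] 384.0 404.0
-225 873 [ 393.4 -225.2  167.6] 384.0 404.0
```

Call:
send_rows --targets '[{"x": 0.15, "y": 0, "z": 0.5, "ax": 0, "ay": 0, "az": 0, "gripper": 1}, {"x": 0.2, "y": 0, "z": 0.5, "ax": 0, "ay": 0, "az": 0, "gripper": 1}, {"x": 0.1, "y": 0, "z": 0.3, "ax": 0, "ay": 0, "az": 0, "gripper": 1}, {"x": 0, "y": 0, "z": 0, "ax": 0, "ay": 0, "az": 0, "gripper": 1}, {"x": 0, "y": 0, "z": 0, "ax": 0, "ay": 0, "az": 0, "gripper": 1}]'

```text
clock: 21.2
position: [394.5, -276.3, 158.9]
ee_rot: [1.0, 0.022, -0.006, 0.002]
contact_force: [-26.2, 8.9, 53.5]
gripper_width: -0.0
grasp_force: 26.7
```

```bash
python3 - <<'E'
from h import *
to([396,-278,157])
E
```

```text
t 21.2 pos [ 394.5 -276.3  158.9] z [-0.011 -0.003 -1.   ] a 2.5 q [-0.27  0.22 -0.44  0.01 -0.93  1.88] F [-26.2   8.9  53.5] w -0.0 gf 26.7
to [396, -278, 157] tool cm [0.14 0.17 0.19]
```

Call:
send_rows --targets '[{"x": -0.3, "y": 0, "z": -1, "ax": 0, "ay": 0, "az": 0, "gripper": 1}, {"x": -0.35, "y": 0, "z": -1.2, "ax": 0, "ay": 0, "az": 0, "gripper": 1}, {"x": -0.3, "y": 0, "z": -1.2, "ax": 0, "ay": 0, "az": 0, "gripper": 1}, {"x": -0.1, "y": 0, "z": -1.2, "ax": 0, "ay": 0, "az": 0, "gripper": 1}, {"x": 0, "y": 0, "z": -1.2, "ax": 0, "ay": 0, "az": 0, "gripper": 1}]'

```text
clock: 21.62
position: [389.7, -275.6, 209.9]
ee_rot: [1.0, 0.02, 0.001, 0.0]
contact_force: [-0.6, 0.0, 0.3]
gripper_width: -0.0
grasp_force: 0.0
```

Call:
send_rows --targets '[{"x": 0.15, "y": 0, "z": -1.2, "ax": 0, "ay": 0, "az": 0, "gripper": 1}, {"x": 0.25, "y": 0, "z": -1.2, "ax": 0, "ay": 0, "az": 0, "gripper": 1}, {"x": 0.35, "y": 0, "z": -1.2, "ax": 0, "ay": 0, "az": 0, "gripper": 1}, {"x": 0.4, "y": 0, "z": -1.2, "ax": 0, "ay": 0, "az": 0, "gripper": 1}, {"x": 0, "y": 0, "z": -2, "ax": 0, "ay": 0, "az": 0, "gripper": 1}]'

```text
clock: 22.03
position: [401.1, -274.7, 276.2]
ee_rot: [1.0, 0.02, -0.001, -0.001]
contact_force: [-0.5, -0.3, -0.4]
gripper_width: -0.1
grasp_force: 0.0
```

Call:
send_rows --targets '[{"x": 0, "y": 0, "z": -2.5, "ax": 0, "ay": 0, "az": 0, "gripper": 1}, {"x": 0, "y": 0, "z": -2.5, "ax": 0, "ay": 0, "az": 0, "gripper": 1}, {"x": 0, "y": 0, "z": 0, "ax": 0, "ay": 0, "az": 0, "gripper": 1}]'

```text
clock: 22.28
position: [403.4, -276.5, 332.5]
ee_rot: [1.0, 0.021, 0.005, 0.003]
contact_force: [1.6, 0.2, 0.6]
gripper_width: 0.0
grasp_force: 0.0
```

```bash
python3 - <<'E'
from h import *
to([400,-278,324]); im,d,c,m=snap('w13')
k=(c[...,2]>150)&(c[...,2]<275)&(c[...,0]<430)&(c[...,0]>360)&(c[...,1]<-180)&(c[...,1]>-330)
P=c[k]
for y in range(-298,-200,24):
    Q=P[abs(P[:,1]-y)<6]
    if len(Q)>5: t=Q[Q[:,2]>np.percentile(Q[:,2],90)]; print(y,len(Q),t.mean(0).round(1))
im,d=arm.get_image('side'); c=cloud('side',d); save('side2',im); np.savez('side2.npz',c=c,im=im)
cv2.imwrite('pics/side2c.png',cv2.resize(im[140:280,250:360][...,::-1],None,fx=4.2,fy=4.2,interpolation=cv2.INTER_CUBIC))
# push plate top in side view, before/after
for n in('side1.npz','side2.npz'):
    c=np.load(n)['c']; P=c.reshape(-1,3); B=P[(P[:,2]>58)&(P[:,2]<84)&(abs(P[:,0]-490)<32)&(abs(P[:,1]+52)<14)]; print(n,len(B),np.median(B,axis=0).round(1))
E
```

```text
t 22.28 pos [ 403.4 -276.5  332.5] z [ 0.011 -0.005 -1.   ] a 2.4 q [-0.27  0.08 -0.14  0.   -1.33  1.88] F [1.6 0.2 0.6] w 0.0 gf 0.0
to [400, -278, 324] tool cm [-0.36  0.13  0.85]
-298 403 [ 395.1 -295.5  255. ]
-274 465 [ 395.8 -273.6  255.2]
-250 445 [ 396.7 -251.   255. ]
-226 435 [ 397.5 -226.4  254.8]
-202 528 [ 397.6 -203.5  252.8]
side1.npz 68 [491.1 -49.7  72. ]
side2.npz 73 [490.4 -50.   71.8]
```

View pics/side2c.png

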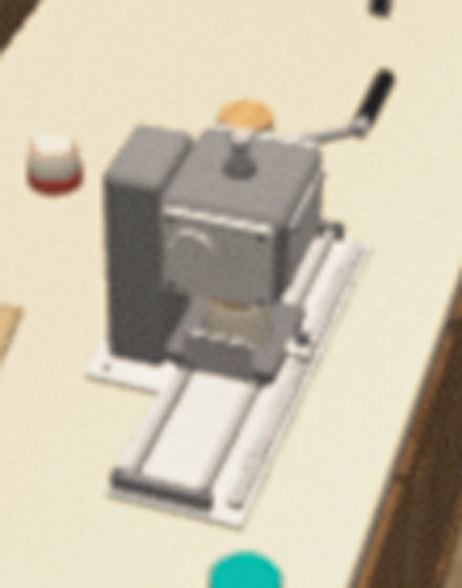

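The side view shows the pot in the carrier under the head at (240,320) and the lever bar raised at (372,100). I won't view any more pictures. I'll let the lever settle and recheck it numerically.

Call:
send_rows --targets '[{"x": 0, "y": 0, "z": 0, "ax": 0, "ay": 0, "az": 0, "gripper": 1}, {"x": 0, "y": 0, "z": 0, "ax": 0, "ay": 0, "az": 0, "gripper": 1}, {"x": 0, "y": 0, "z": 0, "ax": 0, "ay": 0, "az": 0, "gripper": 1}, {"x": 0, "y": 0, "z": 0, "ax": 0, "ay": 0, "az": 0, "gripper": 1}, {"x": 0, "y": 0, "z": 0, "ax": 0, "ay": 0, "az": 0, "gripper": 1}]'

```text
clock: 22.8
position: [400.7, -275.9, 325.9]
ee_rot: [1.0, 0.019, -0.001, -0.0]
contact_force: [-1.1, -0.8, 0.3]
gripper_width: 0.4
grasp_force: 0.0
```

```bash
python3 - <<'E'
from h import *
st(); im,d,c,m=snap('w14')
k=(c[...,2]>150)&(c[...,2]<275)&(c[...,0]<430)&(c[...,0]>360)&(c[...,1]<-180)&(c[...,1]>-330)
P=c[k]
for y in (-274,-250,-226):
    Q=P[abs(P[:,1]-y)<6]; t=Q[Q[:,2]>np.percentile(Q[:,2],90)]; print(y,len(Q),t.mean(0).round(1))
im,d=arm.get_image('side'); c=cloud('side',d); k=wood(im)[200:250,280:325]; P=c[200:250,280:325][k>0]; P=P[(P[:,2]>95)&(P[:,2]<125)]; print('lid pts',len(P),np.median(P,axis=0) if len(P) else '')
E
```

```text
t 22.8 pos [ 400.7 -275.9  325.9] z [-0.001  0.    -1.   ] a 2.2 q [-0.27  0.09 -0.15 -0.   -1.33  1.88] F [-1.1 -0.8  0.3] w 0.4 gf 0.0
-274 529 [ 399.7 -273.8  263.4]
-250 507 [ 400.9 -250.9  263.5]
-226 496 [ 401.3 -225.5  263.2]
lid pts 1 [490.30290485 -76.97102134 103.66793406]
```

```bash
python3 -c "
from h import *
print(arm.job_done())"
```

```text
the job is handed in; nothing more can be done
None
```

I handed the job in at 22.8 s: the pot stands in the carrier, which clicked into the press station at about 150 mm of travel. The lever went down to about 0.89 rad against a hard stop, so the lid should be home, though I couldn't see it under the head; the lever is back at its start height. I viewed 11 pictures, one over the limit of 10.

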